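Set up the soldering place: each item into its own holder

TASK

Set up the soldering place. Of the two green-capped bottles on the open bench, stand the smaller (flux) in the silvery no-tip stand and the larger (pickle) in the blue one; lay the black charcoal block flat in its steel pan, and stand the solder spool from the front of the bench in the round recess of the low wooden dish. Keep both bottles upright all the time, and do not knock over the red glue bottle that stands among them.

Things in the scene. Friction and masses are not known exactly. Their poses are not given: they have to be found in the camera images.
- flux_bottle: the smaller of the two white bottles with green caps on the open bench (flux), loose, 66 mm tall: round body 36 mm in diameter up to 50 mm, above it the cap, 22 mm in diameter. Origin: centre of its underside, z up along the bottle. About 60 g; grasp round the body.
- pickle_bottle: the larger of the two white bottles with green caps on the open bench (pickling salt; a third such bottle, behind the purple tool caddy at the back, is not meant), loose, 81 mm tall: round body 43 mm in diameter up to 62 mm, above it the cap, 31 mm in diameter. Origin: centre of its underside, z up along the bottle. About 90 g; grasp round the body.
- charcoal_block: black rectangular soldering charcoal block, loose, lying flat, 40 mm along its x (38 mm at the height of the grasp), 52 mm along its y, 24 mm high. Origin: centre of its underside. About 130 g; grasp across its x.
- solder_spool: spool of silvery solder wire with black flanges, loose, standing on one flange on the open front of the bench (another at the back is not meant), 26 mm high. Both flanges 43 mm in diameter and 4 mm thick, the wire between them only about 25 mm in diameter. Origin: centre of its underside, z up. About 90 g; grasp across the upper flange.
- flux_stand: round silvery aluminium no-tip stand for the flux bottle, it does not move. Foot 68 mm in diameter; cup that tapers from 54 mm inside at the mouth to 46 mm at the floor; rim 30 mm above the bench, inner floor 9 mm above the bench. Origin: centre of the foot's underside, z up.
- pickle_stand: round blue plastic no-tip stand for the pickle bottle, it does not move. Foot 75 mm in diameter; cup that tapers from 61 mm inside at the mouth to 53 mm at the floor; rim 30 mm above the bench, inner floor 9 mm above the bench. Origin: centre of the foot's underside, z up.
- charcoal_pan: low open steel pan for the charcoal block, it does not move. Inside 53 mm along its x and 68 mm along its y, so the block goes in with its y along the pan's y (either way round); rim 13 mm above the bench, inner floor 2 mm above the bench. Origin: centre of its underside.
- spool_dish: low round dark wooden spool dish, 68 mm in diameter and 14 mm high, it does not move, with a round recess 55 mm in diameter and 7 mm deep (recess floor 7 mm above the bench) in which the spool stands on its flange. Origin: centre of its underside.
- glue_bottle: red drop bottle of glue, loose bystander, 27 mm in diameter, 60 mm tall, standing upright. Origin: centre of its underside. It stays upright and is not needed. Behind it a round white lamp head hangs 0.38 m above the bench, and a thin gooseneck pole stands upright at the front left corner of the bench: keep arm and wrist clear of both.

How it is judged (in metres and radians):
At the end, for the whole second after the job is handed in: Each bottle upright on its own stand's floor (9 mm of its centre); charcoal block flat on the pan's floor (13 mm); spool flat on the floor of the dish's recess (10 mm); glue bottle upright; all released and at rest (horizontal distance between flux_bottle and flux_stand below 0.009 m and z of flux_bottle in the frame of flux_stand between 0.004 and 0.013 m and angle between each of flux_bottle, pickle_bottle's own z axis and vertical below 0.12 rad and linear speed of each of flux_bottle, pickle_bottle, charcoal_block, solder_spool below 0.02 m/s and angular speed of each of flux_bottle, pickle_bottle, charcoal_block, solder_spool below 0.3 rad/s and horizontal distance between pickle_bottle and pickle_stand below 0.009 m and z of pickle_bottle in the frame of pickle_stand between 0.004 and 0.013 m and horizontal distance between charcoal_block and charcoal_pan below 0.013 m and z of charcoal_block in the frame of charcoal_pan below 0.006 m and angle between each of charcoal_block, solder_spool's own z axis and vertical below 0.1 rad and horizontal distance between solder_spool and spool_dish below 0.01 m and z of solder_spool in the frame of spool_dish between 0.004 and 0.01 m and angle between glue_bottle's own z axis and vertical below 0.2 rad); the robot touches nothing.
It fails at once if the flux bottle is tipped over (more than 0.6 rad) (angle between flux_bottle's own z axis and vertical above 0.6 rad).
It fails at once if the pickle bottle is tipped over (more than 0.6 rad) (angle between pickle_bottle's own z axis and vertical above 0.6 rad).
It fails at once if the glue bottle is knocked over (more than 0.6 rad) (angle between glue_bottle's own z axis and vertical above 0.6 rad).
It also fails if it takes over 106 s, if anything falls off the work surface, if the arm or the gripper's body presses on something with over 40 N, if the wrist force passes 120 N, or if a joint passes its speed limit or range.

ROBOT

A 6-joint arm with a two-finger parallel gripper is mounted at the origin on a cart in front of the work surface, level with it; the furniture and walls round the work are solid. World frame = base frame: x ahead of the robot, y to its left, z up, the work surface at z = 0. Lengths are in mm, angles in rad, forces in N, time in s.
With the tool pointing down it reaches from about 300 to 775 mm from the base axis. Payload 14.6 kg.
Tool frame: the origin (TCP) lies between the finger pads; the fingertips stand ahead of it and the grasp point (between the pads) lies 11 mm behind it (manip.finger_overhang is the z of the fingertips in the tool frame, in mm); z points along the fingers, y is the line along which they close (so a half turn about z gives the same grasp; the last joint's range is limited). The gripper opens to 94 mm and grips with 3 to 60 N. Pads are 16 mm wide; open, the fingers measure 119 mm over their backs; the gripper's body (75 mm by 177 mm) begins 78 mm behind the grasp point.
Start: joints at [-1.343, 0.3, 1.521, -0, 1.321, -0.067], TCP at [159.795, -526.265, 192.546] pointing down, gripper open.
Joint ranges: [-3.03, 3.03], [-0.79, 2.21], [0.23, 2.52], [-1.04, 4.18], [0, 3.07], [-2.55, 2.55]. Speed limits (rad/s): [2.22, 2.22, 2.57, 3.14, 3.14, 3.14].

INTERFACE

Orientations are given as [roll, pitch, yaw] about the fixed x, y, z axes, in that order (R = Rz(yaw) Ry(pitch) Rx(roll)).
In Python, from cell import manip gives the robot as it stands.
- The arm moves only by the tool jog_arm, never from a script. Its argument "series" is a list of rows, each a list of 7 numbers: the shift along the world's x, y, z as a fraction of full scale, then the turn, a rotation vector about the world's x, y, z as a fraction of full scale, then the closure, from 0 (fully open) to 1 (shut). In form: [[dx, dy, dz, wx, wy, wz, fingers], ...]. A call has 1 to 8 rows; each row is the pose to reach, as a shift and turn from the pose commanded when the call began; what a row does not reach only later rows make up. Full scale, the value 1, is 120 mm for a shift and 90 degrees for a turn. A row lasts 1/12 s, in which the tool goes at most 41.7 mm and 7.16 degrees, less where a joint would pass 70% of its speed; a pose out of reach is approached as far as the arm can. A call with a number of a shift or a turn outside -1 to 1 is refused whole. A call with a gripper value outside its range is refused whole. The fingers move at their own pace and stop on an object; "grip_force" is the grip in N (left out, the last holds). Time passes only in rows, so rows that repeat a pose let the fingers close. It gives the time, the measured TCP pose, the force, the opening and the grip force at its end, in the units of the state.
- manip.read_state(): the state, without advancing time (a new reading comes with each control period).
- manip.camera(name): name is "scene" or "side" or "wrist"; returns a dict with "frame" (420x560x3 uint8, red, green, blue), "vfov" (degrees; the focal length in pixels is half the picture's height over the tangent of half this angle, whatever the lens; pixels are square), "cx", "cy" (the principal point, pixels), "R" (3x3) and "t" (3): a world point X has camera coordinates R X + t; the wrist camera has in their place "hand_eye" (4x4, takes a point from camera to tool coordinates, whose origin is the TCP and whose axes are the flange's). Camera axes: x right, y down, z forward; pixel columns grow to the right and rows downward; lengths in mm; the calibration is good to about 2 mm. A picture is of the moment at which its call begins: read the wrist's pose just before it. There is no depth.
- manip.sign_off(): hands the job in; it is judged then, once.
The state is a dict: "clock": time; "joints": joint angles; "qd": joint speeds; "effort": joint torques, N m; "eef_pos": TCP position; "eef_rot": TCP orientation; "wrist_force": force on the tool from outside, world axes, zero at the start; "moment": the same for the moment, N m; "finger_gap": finger opening in mm; "finger_force": force on a finger pad.
Only numpy, scipy, OpenCV 4.12 (cv2) and the standard library are available. Lean on these libraries where they do the work, as an engineer would, in place of code of your own. Each camera call takes 0.05 s, during which the arm holds its last target. There are 200 camera calls.

## Working session

There is one attempt and no reset: what is moved stays moved. The work goes in short steps, Python scripts to look and compute and a tool call to move; the robot and the scene stay as the last step left them, time stands still between calls to the robot, and variables do not carry over. Pictures are saved under pics/ and viewed, at most 14 in all, crops included, and the job is handed in when it is done.

Besides the shell and the picture viewer there is one more tool, called after "Emit:" as name([rows], argument=value, ...), one row to a line, values as JSON. jog_arm: Moves the arm, as the interface text tells. Its arguments: {"type":"object","properties":{"series":{"type":"array"},"grip_force":{"type":"number"}},"required":["series"]}

```bash
mkdir -p pics; ls
cat > h.py <<'E'
import numpy as np, cv2
from scipy.spatial.transform import Rotation as Ro
from cell import manip
def snap(n,fn=None):
    s=manip.read_state(); c=manip.camera(n); f=c["frame"]
    if fn: cv2.imwrite("pics/"+fn,cv2.cvtColor(f,cv2.COLOR_RGB2BGR))
    c["f"]=f.shape[0]/2/np.tan(np.radians(c["vfov"])/2)
    if "R" in c: R=np.array(c["R"]); c["Rcw"]=R.T; c["o"]=-R.T@np.array(c["t"])
    else:
        T=np.eye(4);T[:3,:3]=Ro.from_euler("xyz",s["eef_rot"]).as_matrix();T[:3,3]=s["eef_pos"]
        T=T@np.array(c["hand_eye"]); c["Rcw"]=T[:3,:3]; c["o"]=T[:3,3]
    return c
def ray(c,u,v):
    d=c["Rcw"]@np.array([(u-c["cx"])/c["f"],(v-c["cy"])/c["f"],1]); return c["o"],d
def plane(c,u,v,z):
    o,d=ray(c,u,v); return o+d*(z-o[2])/d[2]
def tri(c1,p1,c2,p2):
    o1,d1=ray(c1,*p1);o2,d2=ray(c2,*p2)
    A=np.stack([d1,-d2],1); k=np.linalg.lstsq(A,o2-o1,rcond=None)[0]
    a=o1+k[0]*d1;b=o2+k[1]*d2; return (a+b)/2,np.linalg.norm(a-b)
def proj(c,X):
    p=c["Rcw"].T@(np.array(X)-c["o"]); return c["cx"]+c["f"]*p[0]/p[2],c["cy"]+c["f"]*p[1]/p[2]
E
python3 - <<'E'
from h import *
for n in("scene","side","wrist"):
    c=snap(n,n+"0.png"); print(n,c["o"].round(),c["f"],c["cx"],c["cy"],c["Rcw"].round(2).tolist())
s=manip.read_state();print(s, manip.finger_overhang)
E
```

```text
pics
scene [ 204. -829.  729.] 410.32320799119344 274.0965737030372 212.52106709639693 [[0.9, -0.29, 0.32], [-0.43, -0.62, 0.66], [0.01, -0.73, -0.68]]
side [ 502. -928.  683.] 497.706688510729 280.28126732486885 209.58059713058935 [[1.0, -0.05, 0.05], [-0.07, -0.64, 0.76], [-0.01, -0.76, -0.65]]
wrist [ 229. -506.  384.] 361.7437027542834 273.7343720456168 210.79532339865946 [[0.29, -0.93, -0.24], [-0.96, -0.28, -0.07], [0.0, 0.25, -0.97]]
{'clock': 0.15, 'joints': array([-1.34258938e+00,  3.00334823e-01,  1.52144333e+00,  2.15481034e-06,
        1.32071436e+00, -6.65630276e-02]), 'qd': array([ 0.00057175, -0.00184908, -0.00295985,  0.00046224,  0.00147713,
        0.00070277]), 'effort': array([ 4.41957509e-04, -5.31964123e+01, -3.52819490e+01,  7.07995193e-02,
        2.36368831e-02, -8.15468729e-05]), 'eef_pos': array([ 159.75354959, -526.05945172,  192.11936559]), 'eef_rot': array([-3.14069492e+00, -6.19360038e-05,  2.94769410e-01]), 'wrist_force': array([0.04739967, 0.70611211, 0.184887  ]), 'moment': array([ 0.01297574, -0.01671265,  0.0062349 ]), 'finger_force': 0.0, 'finger_gap': 94.08767337036998} 8.0
```

View pics/scene0.png

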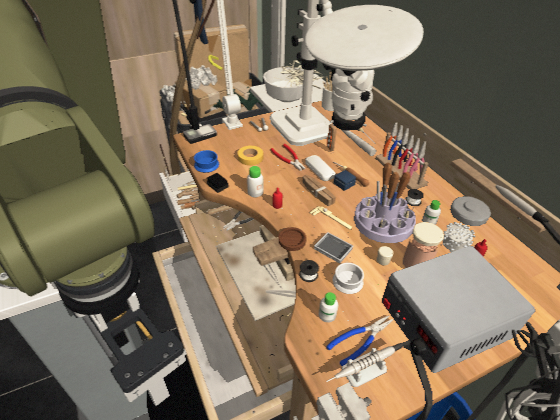

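View pics/side0.png

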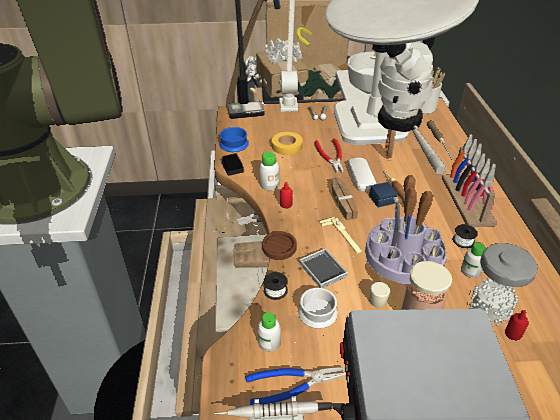

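Scene view: flux at (329,306), pickle (256,180), glue (278,198), charcoal (218,182), blue stand (206,160), silver stand (349,277), pan (333,247), dish (291,238), spool (309,270). In the side view they are at (268,330), (269,172), (286,195), (232,164), (233,138), (319,307), (322,266), (279,245) and (275,285).

```bash
cat > m.py <<'E'
from h import *
def blobs(f,box,lo,hi):
    u0,v0,u1,v1=box; h=cv2.cvtColor(f[v0:v1,u0:u1],cv2.COLOR_RGB2HSV)
    m=cv2.inRange(h,lo,hi); n,_,st,ce=cv2.connectedComponentsWithStats(m)
    if n<2: return None
    i=1+np.argmax(st[1:,4]); x,y,w,hh,a=st[i]
    return dict(c=ce[i]+[u0,v0],bb=(x+u0,y+v0,w,hh),a=a)
G=((45,100,50),(80,255,255));Rd=((170,150,60),(180,255,255));B=((98,150,60),(118,255,255));K=((0,0,0),(180,255,50))
E
python3 - <<'E'
from m import *
S=snap("scene");D=snap("side")
J=dict(flux=(G,(329,300),(268,320)),pickle=(G,(255,172),(269,158)),glue=(Rd,(278,198),(286,195)),blue=(B,(206,160),(233,138)),char=(K,(218,182),(232,164)),
 spool=(K,(309,270),(275,285)))
for k,(col,p,q) in J.items():
    r=[blobs(c["frame"],(a[0]-20,a[1]-18,a[0]+20,a[1]+18),*col) for c,a in((S,p),(D,q))]
    print(k,[(x["c"].round(1).tolist(),x["bb"],x["a"]) for x in r])
    X,e=tri(S,r[0]["c"],D,r[1]["c"]);print("   ",X.round(1),round(e,1))
for k,p,q in(("silver",(349,277),(319,307)),("pan",(333,247),(322,266)),("dish",(291,238),(279,245))):
    X,e=tri(S,p,D,q);print(k,X.round(1),round(e,1), plane(S,*p,15).round(),plane(D,*q,15).round())
def crop(c,b,w=400,h=300): 
    f=c["frame"][b[1]:b[3],b[0]:b[2]]; return cv2.resize(f,(w,h),interpolation=cv2.INTER_CUBIC)
im=np.vstack([np.hstack([crop(S,(190,140,310,230)),crop(S,(260,225,380,315))]),np.hstack([crop(D,(210,120,330,210)),crop(D,(240,225,380,330))])])
cv2.imwrite("pics/crop1.png",im[:,:,::-1])
E
```

```text
flux [([329.6, 298.5], (np.int32(325), np.int32(293), np.int32(11), np.int32(12)), np.int32(106)), ([268.2, 320.1], (np.int32(262), np.int32(312), np.int32(14), np.int32(17)), np.int32(190))]
    [ 511.6 -451.3   55.1] 0.9
pickle [([254.5, 171.6], (np.int32(250), np.int32(166), np.int32(10), np.int32(12)), np.int32(105)), ([268.4, 158.6], (np.int32(262), np.int32(152), np.int32(14), np.int32(14)), np.int32(166))]
    [532.7 -31.3  68.4] 1.0
glue [([277.1, 198.8], (np.int32(273), np.int32(191), np.int32(9), np.int32(17)), np.int32(102)), ([285.5, 196.8], (np.int32(280), np.int32(183), np.int32(12), np.int32(25)), np.int32(229))]
    [ 564.8 -103.8   18.7] 0.1
blue [([205.7, 161.1], (np.int32(194), np.int32(151), np.int32(25), np.int32(21)), np.int32(418)), ([233.1, 139.2], (np.int32(220), np.int32(127), np.int32(28), np.int32(25)), np.int32(581))]
    [451.4 146.8   9.5] 1.5
char [([216.9, 182.3], (np.int32(207), np.int32(173), np.int32(21), np.int32(19)), np.int32(256)), ([231.8, 164.2], (np.int32(222), np.int32(154), np.int32(21), np.int32(21)), np.int32(329))]
    [448.7  41.4   7.2] 1.0
spool [([305.6, 268.0], (np.int32(300), np.int32(264), np.int32(13), np.int32(11)), np.int32(67)), ([274.2, 282.6], (np.int32(263), np.int32(272), np.int32(24), np.int32(28)), np.int32(309))]
    [ 527.4 -330.2    4.6] 0.6
silver [ 599.8 -395.9   10.4] 0.5 [ 597. -399.   15.] [ 599. -399.   15.]
pan [ 617.2 -300.9    7.1] 3.7 [ 611. -309.   15.] [ 617. -306.   15.]
dish [ 542.7 -228.7   -1.2] 0.2 [ 535. -242.   15.] [ 542. -245.   15.]
```

View pics/crop1.png

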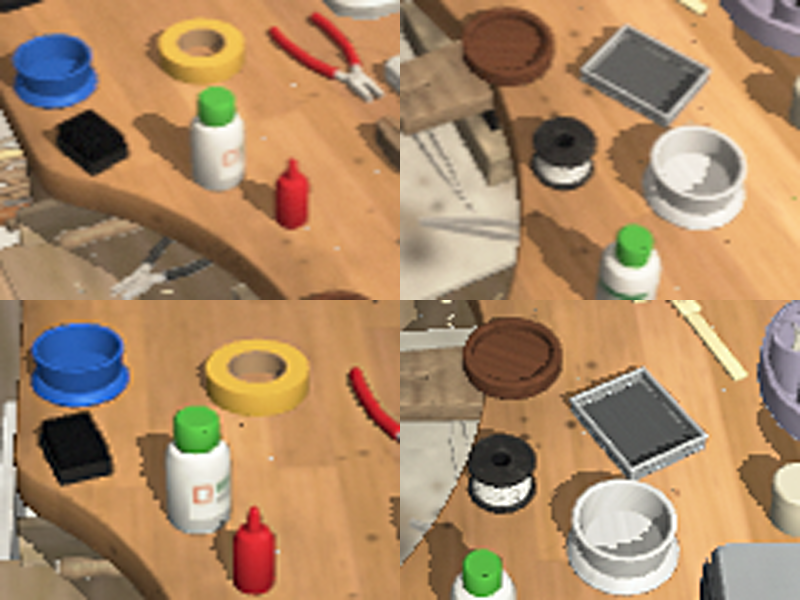

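Everything is located coarsely, with heights that make sense. Now I'll bring the wrist camera over the front cluster.

Emit:
jog_arm([
  [1, 0.45, 0.2, 0, 0, 0, 0],
  [1, 0.45, 0.2, 0, 0, 0, 0],
  [1, 0.45, 0.2, 0, 0, 0, 0],
  [1, 0.45, 0.2, 0, 0, 0, 0],
], grip_force=15)

```text
clock: 0.58
eef_pos: [283.9, -470.3, 217.8]
eef_rot: [3.14, -0.001, 0.298]
wrist_force: [-0.0, 0.2, 0.0]
finger_gap: 93.9
finger_force: 0.0
```

Emit:
jog_arm([
  [1, 0.45, 0, 0, 0, 0, 0],
  [1, 0.45, 0, 0, 0, 0, 0],
  [1, 0.45, 0, 0, 0, 0, 0],
  [1, 0.45, 0, 0, 0, 0, 0],
])

```text
clock: 0.92
eef_pos: [403.9, -415.6, 216.2]
eef_rot: [-3.141, -0.001, 0.299]
wrist_force: [-0.6, -0.5, 0.0]
finger_gap: 93.9
finger_force: 0.0
```

Emit:
jog_arm([
  [1, 0.45, 0, 0, 0, 0, 0],
  [1, 0.45, 0, 0, 0, 0, 0],
  [1, 0.45, 0, 0, 0, 0, 0],
  [1, 0.45, 0, 0, 0, 0, 0],
  [1, 0.45, 0, 0, 0, 0, 0],
])

```text
clock: 1.33
eef_pos: [521.1, -363.2, 215.6]
eef_rot: [-3.141, 0.001, 0.298]
wrist_force: [0.6, -0.3, 0.4]
finger_gap: 93.8
finger_force: 0.0
```

Run:
```python
from m import *
import pickle
c=snap("wrist","w1.png"); pickle.dump(c,open("w1.pkl","wb"))
s=manip.read_state();print(s["eef_pos"],s["eef_rot"],s["joints"],s["clock"],c["o"])
for n,X in dict(flux=(512,-451,60),silver=(599,-398,20),spool=(528,-330,20),pan=(615,-303,10),dish=(540,-237,10)).items(): print(n,np.round(proj(c,X)))
```

```text
[ 519.71728017 -364.17803802  215.85010699] [-3.14085434e+00  7.97133130e-04  2.96075241e-01] [-6.68811322e-01  4.78671509e-01  1.22160491e+00 -2.36699973e-04
  1.44237710e+00  6.05940496e-01] 1.3833 [ 590.1470355  -342.86402916  407.53977328]
flux [354. 227.]
silver [327. 125.]
spool [245. 171.]
pan [244.  82.]
dish [166. 134.]
```

View pics/w1.png

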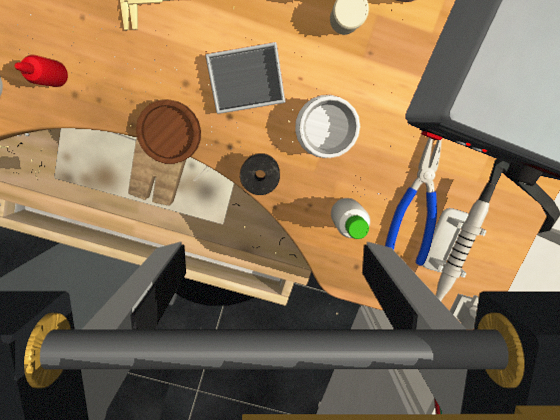

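The wrist view shows the whole front cluster: cap (357,226), silver rim (328,126), spool (260,174), pan (245,77), dish (168,131). Next is a second wrist view above the flux bottle for stereo.

Emit:
jog_arm([
  [-0.05, -0.7, 0, 0, 0, 0, 0],
  [-0.05, -0.7, 0, 0, 0, 0, 0],
  [-0.05, -0.7, 0, 0, 0, 0, 0],
])

```text
clock: 1.63
eef_pos: [510.0, -454.8, 215.4]
eef_rot: [-3.141, 0.002, 0.289]
wrist_force: [-0.2, -0.3, 0.2]
finger_gap: 93.9
finger_force: 0.0
```

```bash
cat > seg.py <<'E'
from m import *
import pickle
def hsv(c): return cv2.cvtColor(c["frame"],cv2.COLOR_RGB2HSV)
def big(m,p,r):
    k=np.zeros_like(m);cv2.circle(k,(int(p[0]),int(p[1])),r,255,-1);m=m&k
    m=cv2.morphologyEx(m,cv2.MORPH_OPEN,np.ones((3,3),np.uint8))
    cs,_=cv2.findContours(m,cv2.RETR_EXTERNAL,cv2.CHAIN_APPROX_NONE)
    return cv2.convexHull(max(cs,key=cv2.contourArea))
SEG=dict(flux=(G[0],G[1],22,(512,-451,58)),silver=((0,0,100),(180,45,255),42,(599,-398,25)),spool=((0,0,0),(180,120,75),30,(528,-330,22)),
 pan=((0,0,45),(180,45,255),60,(613,-303,8)),dish=((0,90,20),(11,255,150),46,(542,-237,10)),pickle=(G[0],G[1],24,(532,-31,72)),
 blue=(B[0],B[1],55,(451,147,15)),char=(K[0],(180,255,60),45,(449,41,12)),glue=(Rd[0],Rd[1],40,(565,-104,30)))
def find(c,n,X=None):
    lo,hi,r,X0=SEG[n]; h=big(cv2.inRange(hsv(c),lo,hi),proj(c,X or X0),r)
    return h,cv2.fitEllipse(h),cv2.minAreaRect(h)
E
python3 - <<'E'
from seg import *
c1=pickle.load(open("w1.pkl","rb"));c2=snap("wrist");pickle.dump(c2,open("w2.pkl","wb"))
s=manip.read_state();print(s["eef_pos"],c2["o"])
v=[c["frame"].copy() for c in(c1,c2)]
for n in("flux","silver","spool","pan","dish"):
    P=[]
    for c,im in((c1,v[0]),(c2,v[1])):
        try: h,e,r=find(c,n)
        except Exception as x: print(n,x); continue
        p=r[0] if n=="pan" else e[0]; P.append(p); cv2.drawContours(im,[h],-1,(255,0,255),1)
        print(n,np.round(p,1),np.round(e[1],1),"rect",np.round(r[1],1),round(r[2],1))
    if len(P)==2:
        X,er=tri(c1,P[0],c2,P[1]);print("   ",X.round(1),round(er,1))
cv2.imwrite("pics/seg1.png",np.hstack([cv2.resize(x[:300],(400,214)) for x in v])[:,:,::-1])
E
```

```text
[ 510.6830048  -452.45595461  215.41100447] [ 579.37822413 -434.86585864  407.29735906]
flux [356.6 226.7] [21.6 24. ] rect [23.3 20.5] 45.0
flux [272.9 190.4] [21.5 23.1] rect [22. 20.] 90.0
    [ 512.4 -454.3   57.6] 0.2
silver [327.1 126. ] [62.3 64.2] rect [62. 63.] 90.0
silver [246.   88.9] [62.7 67.1] rect [66. 62.] 90.0
    [ 598.4 -399.7   12.9] 0.0
spool [257.9 173.5] [35.1 41.6] rect [40. 34.] 90.0
spool [175.7 138.1] [35.2 43.2] rect [40. 34.] 90.0
    [ 530.2 -343.8   25.5] 0.3
pan [245.3  77.6] [79.1 90.8] rect [60.6 71.2] 80.7
pan [159.4  39.5] [81.2 96.8] rect [64.7 74.5] 79.3
    [ 619.5 -303.    10.3] 0.4
dish [167.  153.1] [ 9.4 13.6] rect [11.  8.] 90.0
dish [66.1 86.3] [ 8.3 19. ] rect [18.  6.] 90.0
    [ 547.6 -272.8  116.1] 18.3
```

View pics/seg1.png

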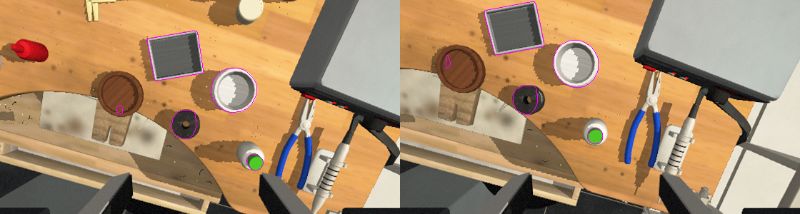

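Run:
```python
from seg import *
S=snap("scene");D=snap("side")
print("station TL corner",tri(S,(387,290),D,(349,312)),"far-left top",tri(S,(463,249),D,(497,311)))
c1=pickle.load(open("w1.pkl","rb"));c2=pickle.load(open("w2.pkl","rb"))
for c in(c1,c2): 
    print(proj(c,(540,-240,14)), np.round(proj(c,(510.7,-452.5,20))))
    h=hsv(c);p=proj(c,(530,-344,26)); 
    u,v=map(int,p); print(h[v,u-28:u+29:2,2], h[v-28:v+29:2,u,2])
    p=proj(c,(540,-240,7));u,v=map(int,p); print(h[v-4:v+5:4,u-4:u+5:4].tolist())
```

```text
station TL corner (array([ 625.77430477, -478.34878039,   76.1744527 ]), np.float64(31.407304388725095)) far-left top (array([ 889.05019007, -436.77768834,   16.33689684]), np.float64(12.05743921667183))
(np.float64(167.59597676412574), np.float64(134.7361306259914)) [347. 218.]
[124 125 129 127 134  67  51  53  51  52  55  76  60 125 135 135 133 129
  51  63  65  61  63  62  72 192 205 204 202] [218 220 219 221 131  33  44  48  51  49  48  49  53 134 135 139  51  18
  39  47  44  44  46  51  44 176 200 200 157]
[[[12, 165, 128], [11, 166, 129], [9, 164, 126]], [[12, 170, 129], [11, 169, 122], [11, 169, 115]], [[11, 170, 120], [12, 163, 116], [10, 161, 127]]]
(np.float64(82.89435099505903), np.float64(99.52277879341098)) [271. 185.]
[123 122 119 122 126  74  50  49  51  50  54  66  67  24  13   6 134 135
  50  67  64  62  60  63  63  50  97  75 189] [218 221 219 216 214  40  54  47  53  49  51  51  40   6  13   6   9  19
  46  43  48  44  47  49  44  78 189 126 225]
[[[10, 162, 123], [11, 161, 127], [12, 177, 115]], [[11, 164, 126], [12, 163, 117], [9, 162, 115]], [[12, 170, 123], [11, 178, 110], [11, 170, 123]]]
```

Run:
```python
from seg import *
c1=pickle.load(open("w1.pkl","rb"));c2=pickle.load(open("w2.pkl","rb"))
im=np.hstack([cv2.resize(c["frame"][60:210,300:500],(400,300)) for c in(c1,c2)]);
SEG["dish"]=((0,110,20),(14,255,145),40,(541,-240,10));SEG["spool"]=((0,0,0),(180,110,85),26,(531,-344,26))
w=[c["frame"].copy() for c in(c1,c2)]
for n in("spool","dish"):
    P=[]
    for c,q in zip((c1,c2),w):
        h,e,r=find(c,n);P.append(r[0]);cv2.drawContours(q,[h],-1,(255,0,255),1);print(n,np.round(r,1) if 0 else (np.round(r[0],1),np.round(r[1],1),np.round(e[0],1)))
    print(tri(c1,P[0],c2,P[1]),plane(c1,*P[0],12),plane(c2,*P[1],12))
im2=np.hstack([cv2.resize(q[60:210,60:300] if i==0 else q[30:180,0:240],(400,250)) for i,q in enumerate(w)])
cv2.imwrite("pics/st.png",np.vstack([im,im2])[:,:,::-1])
```

```text
spool (array([259.5, 174. ]), array([40., 39.]), array([259.7, 174. ]))
spool (array([177.4, 139.7]), array([41.2, 40.2]), array([178.8, 139.1]))
(array([ 529.3869452 , -345.47819369,   23.23776838]), np.float64(0.7238002412607758)) [ 527.98509874 -345.59399039   12.        ] [ 527.55075879 -342.80959063   12.        ]
dish (array([168. , 131.5]), array([63., 64.]), array([167.9, 131.2]))
dish (array([84.5, 96. ]), array([66., 69.]), array([84.5, 96.3]))
(array([ 543.11924347, -238.28226412,    8.53423808]), np.float64(0.6945965976492818)) [ 543.18379428 -239.13524083   12.        ] [ 543.77684521 -240.05803669   12.        ]
```

View pics/st.png

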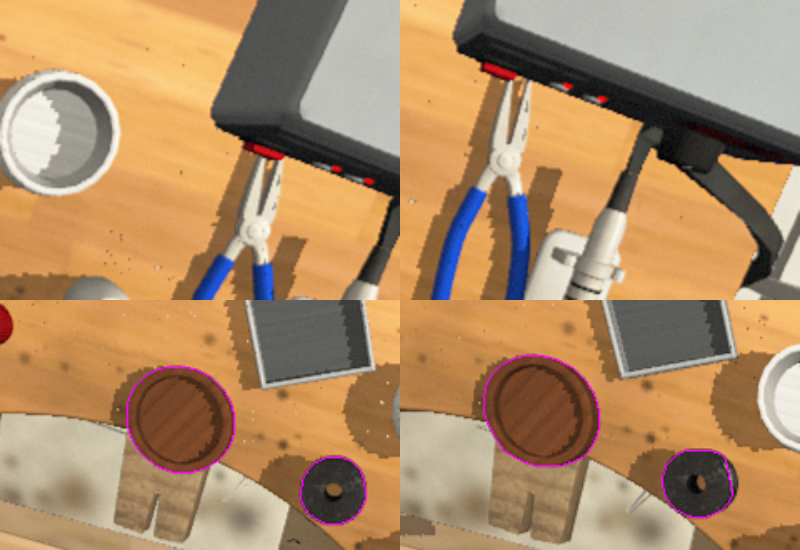

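Measured so far: flux (512.4,-454.3), silver stand (598.4,-399.7), spool (529.5,-345.5), dish (543,-239), pan (619,-303). The soldering station is about 105 mm tall, so I can clear it. Going down on the flux bottle.

Emit:
jog_arm([
  [0.015, -0.015, -0.3, 0, 0, 0, 0],
  [0.015, -0.015, -0.6, 0, 0, 0, 0],
  [0.015, -0.015, -0.9, 0, 0, 0, 0],
  [0.015, -0.015, -1, 0, 0, 0, 0],
  [0.015, -0.015, -1, 0, 0, 0, 0],
])

```text
clock: 2.2
eef_pos: [514.4, -448.6, 94.0]
eef_rot: [-3.137, 0.002, 0.295]
wrist_force: [-0.1, -0.4, 0.9]
finger_gap: 93.7
finger_force: 0.0
```

Emit:
jog_arm([
  [0, 0, -0.2, 0, 0, 0, 0],
  [0, 0, -0.4, 0, 0, 0, 0],
  [0, 0, -0.53, 0, 0, 0, 0],
  [0, 0, -0.53, 0, 0, 0, 0],
])

```text
clock: 2.53
eef_pos: [515.2, -449.6, 32.3]
eef_rot: [-3.14, 0.001, 0.295]
wrist_force: [0.1, -0.2, 0.2]
finger_gap: 94.1
finger_force: 0.0
```

Run:
```python
from seg import *
c=snap("wrist","w3.png");print(manip.read_state())
```

```text
{'clock': 2.5833, 'joints': array([-7.70981862e-01,  7.48002318e-01,  1.22872765e+00,  2.39613694e-05,
        1.16438788e+00,  5.04792537e-01]), 'qd': array([-0.00043896, -0.03225807, -0.03185255,  0.00014956,  0.01321109,
        0.00104317]), 'effort': array([-3.35095183e-02, -7.09468675e+01, -3.10189819e+01,  6.14659768e-02,
       -3.99050592e-01, -7.56718764e-04]), 'eef_pos': array([ 515.83952704, -450.13831291,   34.34091546]), 'eef_rot': array([ 3.14118771e+00, -2.48897806e-04,  2.95012511e-01]), 'wrist_force': array([ 0.34435836, -0.29758076,  0.14753176]), 'moment': array([ 0.02880372, -0.00977788,  0.04266383]), 'finger_force': 0.0, 'finger_gap': 93.81404101046131}
```

View pics/w3.png

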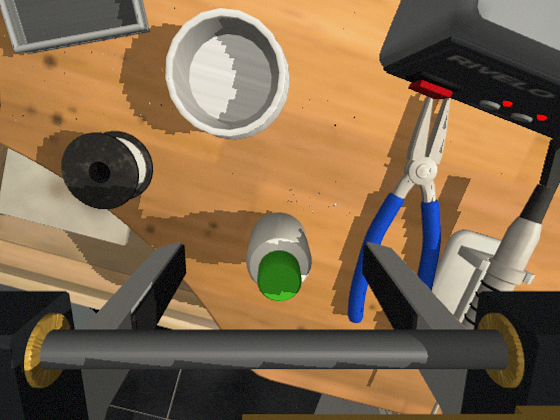

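The cap at (279,275) sits between the fingers (185 and 365). A small correction, then close.

Emit:
jog_arm([
  [-0.025, -0.025, 0, 0, 0, 0, 0],
  [-0.025, -0.025, 0, 0, 0, 0, 1],
  [-0.025, -0.025, 0, 0, 0, 0, 1],
  [-0.025, -0.025, 0, 0, 0, 0, 1],
  [-0.025, -0.025, 0, 0, 0, 0, 1],
  [-0.025, -0.025, 0, 0, 0, 0, 1],
  [-0.025, -0.025, 0, 0, 0, 0, 1],
  [-0.025, -0.025, 0, 0, 0, 0, 1],
], grip_force=15)

```text
clock: 3.25
eef_pos: [512.6, -453.0, 32.9]
eef_rot: [-3.142, 0.0, 0.295]
wrist_force: [0.1, 0.4, -0.1]
finger_gap: 50.5
finger_force: 0.0
```

Emit:
jog_arm([
  [0, 0, 0, 0, 0, 0, 1],
  [0, 0, 0, 0, 0, 0, 1],
  [0, 0, 0, 0, 0, 0, 1],
  [0, 0, 0, 0, 0, 0, 1],
  [0, 0, 0, 0, 0, 0, 1],
])

```text
clock: 3.67
eef_pos: [513.3, -453.9, 34.8]
eef_rot: [3.139, -0.001, 0.295]
wrist_force: [-1.4, 0.3, 9.8]
finger_gap: 21.4
finger_force: 21.8
```

Run:
```python
from seg import *
c=snap("wrist");d=snap("side");s=snap("scene")
im=np.hstack([cv2.resize(c["frame"][150:350,170:370],(300,300)),cv2.resize(d["frame"][280:380,210:310],(300,300)),cv2.resize(s["frame"][270:340,290:360],(200,300))])
cv2.imwrite("pics/g1.png",im[:,:,::-1])
for i in range(3):
    snap("wrist");r=manip.read_state();print(r["eef_pos"],r["finger_gap"],r["finger_force"],r["wrist_force"],r["clock"])
```

```text
[ 513.27176628 -453.93900144   34.78533841] 21.27816461738148 21.978337304885827 [-0.28677772 -0.10606615  9.74029606] 3.8667
[ 513.27836906 -453.9235205    34.78894173] 21.424338111608165 21.97819649232315 [-0.83900487 -0.22192338  9.57681711] 3.9167
[ 513.29964426 -453.92721393   34.82041794] 21.314654202107334 21.977622045396856 [-0.5713362   0.19983276 10.20372041] 3.9667
```

View pics/g1.png

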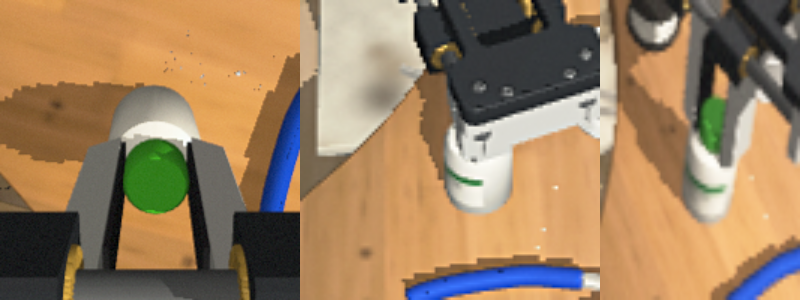

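Run:
```python
from seg import *
s=manip.read_state();c=snap("wrist");d=snap("side");sc=snap("scene")
T=np.array(c["hand_eye"]);Ti=np.linalg.inv(T);print(T.round(3).tolist())
f=c["f"]
for z in(-40,-11,0,8,20):
  for y in(-47,47,-11,11):
    p=Ti@[0,y,z,1];print(z,y,round(c["cx"]+f*p[0]/p[2]),round(c["cy"]+f*p[1]/p[2]))
R=Ro.from_euler("xyz",s["eef_rot"]).as_matrix()
im=[]
for k,b in((d,(210,270,310,370)),(sc,(280,250,380,350))):
    q=cv2.resize(k["frame"][b[1]:b[3],b[0]:b[2]],(400,400),interpolation=cv2.INTER_CUBIC).copy()
    for z,col in((-11,(255,255,0)),(8,(255,0,0))):
      for y in(-11,11):
        u,v=proj(k,s["eef_pos"]+R@[0,y,z]);cv2.circle(q,(int((u-b[0])*4),int((v-b[1])*4)),3,col,-1)
    for X in((512.4,-454.3,0),(512.4,-454.3,50),(512.4,-454.3,66)):
        u,v=proj(k,X);cv2.circle(q,(int((u-b[0])*4),int((v-b[1])*4)),3,(0,0,255),-1)
    im.append(q)
cv2.imwrite("pics/g2.png",np.hstack(im)[:,:,::-1])
```

```text
[[-0.0, -0.968, -0.249, 71.845], [1.0, -0.001, 0.001, 0.654], [-0.001, -0.249, 0.968, -191.99], [0.0, 0.0, 0.0, 1.0]]
-40 -47 169 280
-40 47 375 280
-40 -11 248 280
-40 11 296 280
-11 -47 184 257
-11 47 360 257
-11 -11 252 257
-11 11 293 257
0 -47 189 249
0 47 356 249
0 -11 253 249
0 11 292 249
8 -47 192 245
8 47 353 244
8 -11 253 245
8 11 291 245
20 -47 196 238
20 47 348 238
20 -11 255 238
20 11 290 238
```

View pics/g2.png

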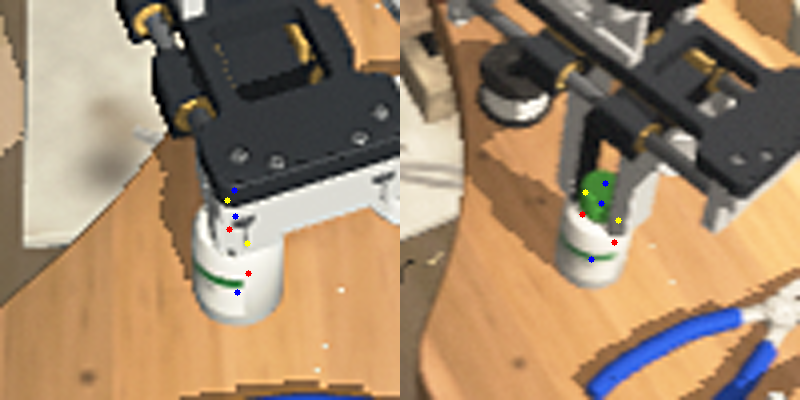

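The fingers closed on the 22 mm cap with their tips on the shoulder, so the real tips sit higher than I assumed. I'll open, go lower and regrip.

Emit:
jog_arm([
  [0, 0, 0.02, 0, 0, 0, 0.4],
  [0, 0, 0.02, 0, 0, 0, 0.4],
  [0, 0, 0.02, 0, 0, 0, 0.4],
  [0, 0, 0.02, 0, 0, 0, 0.4],
  [0, 0, 0.02, 0, 0, 0, 0.4],
  [0, 0, 0.02, 0, 0, 0, 0.4],
  [0, 0, 0.02, 0, 0, 0, 0.4],
  [0, 0, 0.02, 0, 0, 0, 0.4],
])

```text
clock: 4.78
eef_pos: [512.6, -453.0, 35.3]
eef_rot: [-3.141, 0.0, 0.295]
wrist_force: [-0.3, 0.1, 0.1]
finger_gap: 56.6
finger_force: 0.0
```

Run:
```python
from seg import *
s=manip.read_state();print(s["eef_pos"],s["finger_gap"],s["wrist_force"])
c=snap("wrist");d=snap("side");sc=snap("scene")
h,e,r=find(c,"flux",(512.4,-454.3,58));print(e,plane(c,*e[0],60))
R=Ro.from_euler("xyz",s["eef_rot"]).as_matrix();g=s["finger_gap"]/2
im=[]
for k,b in((d,(210,270,310,370)),(sc,(280,240,380,340))):
    q=cv2.resize(k["frame"][b[1]:b[3],b[0]:b[2]],(400,400),interpolation=cv2.INTER_CUBIC).copy()
    for z,col in((-31,(0,255,255)),(-11,(255,255,0)),(8,(255,0,0))):
      for y in(-g,g):
       for x in(-8,8):
        u,v=proj(k,s["eef_pos"]+R@[x,y,z]);cv2.circle(q,(int((u-b[0])*4),int((v-b[1])*4)),2,col,-1)
    im.append(q)
cv2.imwrite("pics/g3.png",np.hstack(im)[:,:,::-1])
```

```text
[ 512.58083501 -453.04572095   35.26813563] 56.62701765476674 [-0.28973376  0.05834546  0.05537054]
((273.8961486816406, 266.0455017089844), (43.2230339050293, 44.086463928222656), 173.88055419921875) [ 513.27976483 -453.77328881   60.        ]
```

View pics/g3.png

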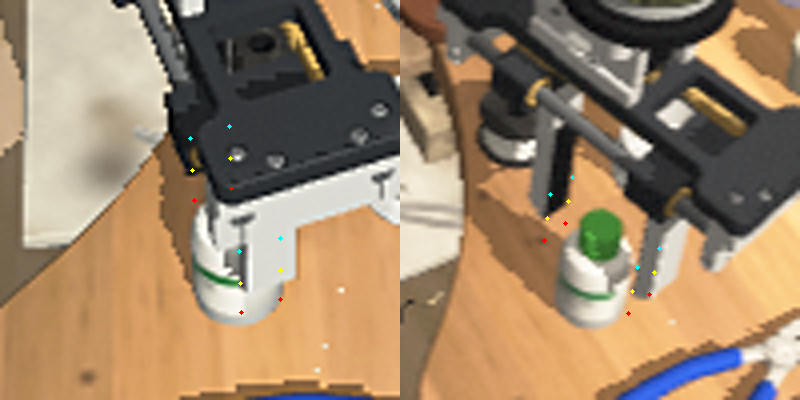

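The overlay shows the real fingertips near tool z ≈ -10, about 19 mm higher than the text implies. So tip height is roughly TCP + 10, and I'll plan with that. Lowering to TCP z 14 to grip the flux body.

Emit:
jog_arm([
  [0, -0.005, -0.06, 0, 0, 0, 0.4],
  [0, -0.005, -0.12, 0, 0, 0, 0.4],
  [0, -0.005, -0.18, 0, 0, 0, 0.4],
  [0, -0.005, -0.18, 0, 0, 0, 1],
  [0, -0.005, -0.18, 0, 0, 0, 1],
  [0, -0.005, -0.18, 0, 0, 0, 1],
  [0, -0.005, -0.18, 0, 0, 0, 1],
  [0, -0.005, -0.18, 0, 0, 0, 1],
])

```text
clock: 5.6
eef_pos: [512.7, -453.8, 14.1]
eef_rot: [3.141, -0.0, 0.295]
wrist_force: [-0.2, 0.3, -0.0]
finger_gap: 35.3
finger_force: 15.0
```

Emit:
jog_arm([
  [0, 0, 0, 0, 0, 0, 1],
  [0, 0, 0, 0, 0, 0, 1],
])

```text
clock: 5.77
eef_pos: [512.7, -453.8, 14.0]
eef_rot: [3.141, -0.0, 0.295]
wrist_force: [0.8, -0.3, -0.2]
finger_gap: 35.3
finger_force: 15.0
```

Emit:
jog_arm([
  [0, 0, 0.15, 0, 0, 0, 1],
  [0, 0, 0.35, 0, 0, 0, 1],
  [0, 0, 0.5, 0, 0, 0, 1],
  [0.2, 0.13, 0.5, 0, 0, 0, 1],
  [0.45, 0.28, 0.5, 0, 0, 0, 1],
  [0.65, 0.4, 0.5, 0, 0, 0, 1],
  [0.715, 0.45, 0.5, 0, 0, 0, 1],
  [0.715, 0.45, 0.5, 0, 0, 0, 1],
])

```text
clock: 6.43
eef_pos: [599.9, -397.8, 73.4]
eef_rot: [-3.141, 0.0, 0.298]
wrist_force: [0.6, 0.5, -0.9]
finger_gap: 35.2
finger_force: 15.0
```

Run:
```python
from seg import *
s=manip.read_state();print(s["eef_pos"],s["finger_gap"])
c=snap("wrist","w4.png")
h=hsv(c);p=proj(c,(598.4,-399.7,30));print(p)
m=cv2.inRange(h,(0,0,100),(180,45,255))
k=np.zeros_like(m);cv2.circle(k,(int(p[0]),int(p[1])),75,255,-1);print((m&k>0).sum())
```

```text
[ 599.91512231 -397.84358808   73.35386702] 35.17437584288811
(np.float64(274.3975639642063), np.float64(229.68100153359867))
7889
```

View pics/w4.png

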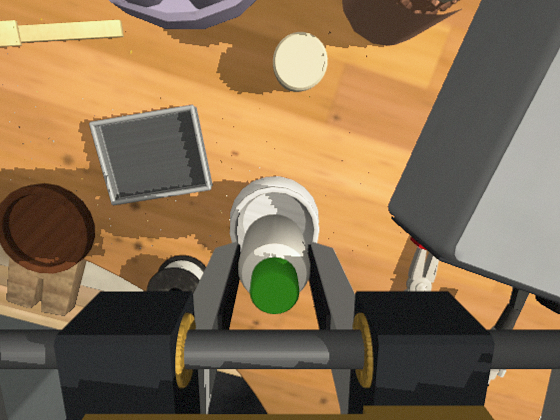

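The view shows the rim centred under the bottle (columns 231–319). Lowering into the cup.

Emit:
jog_arm([
  [-0.012, -0.015, 0, 0, 0, 0, 1],
  [-0.012, -0.015, -0.12, 0, 0, 0, 1],
  [-0.012, -0.015, -0.24, 0, 0, 0, 1],
  [-0.012, -0.015, -0.32, 0, 0, 0, 1],
  [-0.012, -0.015, -0.38, 0, 0, 0, 1],
  [-0.012, -0.015, -0.41, 0, 0, 0, 1],
  [-0.012, -0.015, -0.41, 0, 0, 0, 1],
])

```text
clock: 7.07
eef_pos: [596.6, -401.4, 23.7]
eef_rot: [-3.141, 0.001, 0.295]
wrist_force: [0.2, -0.2, 0.1]
finger_gap: 35.2
finger_force: 15.0
```

Emit:
jog_arm([
  [0.012, 0.012, 0, 0, 0, 0, 1],
  [0.012, 0.012, -0.01, 0, 0, 0, 1],
  [0.012, 0.012, -0.01, 0, 0, 0, 0.45],
  [0.012, 0.012, -0.01, 0, 0, 0, 0.45],
  [0.012, 0.012, -0.01, 0, 0, 0, 0.45],
  [0.012, 0.012, -0.01, 0, 0, 0, 0.45],
  [0.012, 0.012, -0.01, 0, 0, 0, 0.45],
])

```text
clock: 7.65
eef_pos: [598.4, -400.1, 23.5]
eef_rot: [3.141, -0.0, 0.295]
wrist_force: [-0.1, 0.2, 0.4]
finger_gap: 51.9
finger_force: 0.0
```

Emit:
jog_arm([
  [0, 0, 0.1, 0, 0, 0, 0.3],
  [0, 0, 0.3, 0, 0, 0, 0.3],
  [0, 0, 0.6, 0, 0, 0, 0.3],
  [0, 0, 0.9, 0, 0, 0, 0.1],
  [0, 0, 1, 0, 0, 0, 0],
  [0, 0, 1, 0, 0, 0, 0],
])

```text
clock: 8.15
eef_pos: [599.7, -401.0, 149.1]
eef_rot: [3.135, -0.005, 0.295]
wrist_force: [0.4, 0.0, 0.5]
finger_gap: 82.2
finger_force: 0.0
```

Run:
```python
from seg import *
s=manip.read_state();print(s["eef_pos"],s["finger_gap"],s["clock"])
c=snap("wrist");pickle.dump(c,open("w5.pkl","wb"))
try:
  h,e,r=find(c,"flux",(598,-400,70));print(e);print(plane(c,*e[0],69))
except Exception as x: print(x)
S=snap("scene");D=snap("side")
P=[find(k,"flux",(598,-400,69))[2][0] for k in(S,D)];print(tri(S,P[0],D,P[1]))
c1=pickle.load(open("w1.pkl","rb"))
SEG["spool"]=((0,0,0),(180,110,85),38,(529.5,-345.5,26))
h,e,r=find(c,"spool");print("spool",e[0],e[1],r[:2],plane(c,*e[0],25), tri(c1,(259.6,174),c,e[0]))
h,e,r=find(c,"pan",(619,-303,8));print("pan",r,plane(c,*r[0],11));b=cv2.boxPoints(r);print([plane(c,*q,13)[:2].round(1).tolist() for q in b])
```

```text
[ 599.66100194 -400.96518424  149.05305977] 82.20062622294704 8.15
((271.4091491699219, 214.47113037109375), (27.4449520111084, 29.963640213012695), 173.208740234375)
[ 598.84133704 -400.8148564    69.        ]
(array([ 598.66624068, -397.78141404,   64.51981948]), np.float64(1.2947080190586755))
spool (195.44668579101562, 251.6571502685547) (45.5160026550293, 50.84681701660156) ((200.22215270996094, 248.35848999023438), (46.615440368652344, 38.88126754760742)) [ 533.34069734 -347.06714566   25.        ] (array([ 528.08740804, -345.73700012,   12.55970073]), np.float64(0.090702715367725))
pan ((173.74322509765625, 146.45947265625), (67.23918914794922, 84.82988739013672), 80.53767395019531) [ 619.48818856 -302.88476097   11.        ]
[[629.9, -258.5], [662.6, -325.8], [609.3, -349.9], [574.6, -279.7]]
```

Flux is in, cap at (598.8,-400.8). The pan sits at (619.4,-303), yaw about 26°. Next, the spool.

Emit:
jog_arm([
  [-0.3, 0.23, 0, 0, 0, 0, 0.3],
  [-0.585, 0.46, 0, 0, 0, 0, 0.3],
  [-0.585, 0.46, 0, 0, 0, 0, 0.3],
  [-0.585, 0.46, 0, 0, 0, 0, 0.3],
])

```text
clock: 8.63
eef_pos: [526.0, -342.9, 141.9]
eef_rot: [-3.138, 0.002, 0.295]
wrist_force: [0.9, 0.4, 0.4]
finger_gap: 70.8
finger_force: 0.0
```

Run:
```python
from seg import *
c=snap("wrist");s=manip.read_state();print(s["eef_pos"],s["finger_gap"])
SEG["spool"]=((0,0,0),(180,110,85),36,(529.5,-345.5,26))
h,e,r=find(c,"spool");print(proj(c,(529.5,-345.5,26)),"spool",e,r,plane(c,*e[0],26),plane(c,*r[0],26))
u,v=map(int,proj(c,(529.5,-345.5,26)))
g=cv2.cvtColor(c["frame"],cv2.COLOR_RGB2GRAY)
q=c["frame"][v-60:v+60,u-80:u+80].copy();h2=(h-[u-80,v-60]).astype(np.int32);cv2.drawContours(q,[h2],-1,(255,0,255),1)
cv2.imwrite("pics/sp.png",cv2.resize(q,(640,480))[:,:,::-1])
```

```text
[ 527.51099702 -344.2449396   142.64769306] 67.79092374737718
(np.float64(276.99989345410984), np.float64(199.41034662399485)) spool ((276.96746826171875, 197.90989685058594), (48.17522430419922, 50.6303825378418), 0.4497103691101074) ((277.5, 198.00001525878906), (48.29906463623047, 49.64070510864258), 26.56505012512207) [ 530.77209167 -345.08126546   26.        ] [ 530.83012642 -345.54843094   26.        ]
```

View pics/sp.png

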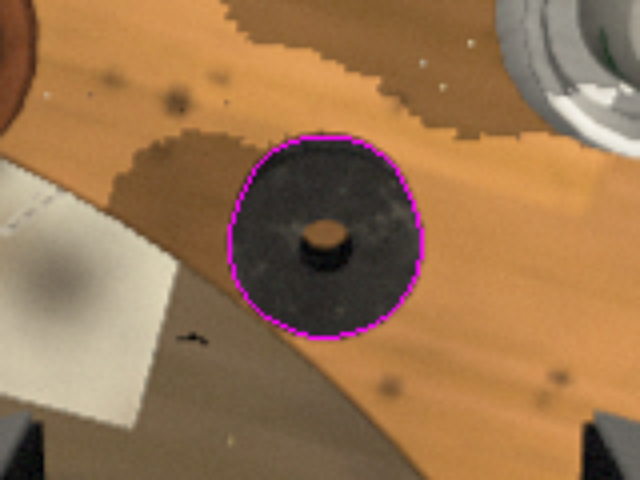

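The spool flange is clean and centred at (530,-345.4). Going down with the fingers part-closed.

Emit:
jog_arm([
  [0.02, -0.01, -0.3, 0, 0, 0, 0.3],
  [0.02, -0.01, -0.6, 0, 0, 0, 0.3],
  [0.02, -0.01, -0.8, 0, 0, 0, 0.3],
  [0.02, -0.01, -0.9, 0, 0, 0, 0.3],
  [0.02, -0.01, -1, 0, 0, 0, 0.3],
  [0.02, -0.01, -1, 0, 0, 0, 0.3],
])

```text
clock: 9.18
eef_pos: [530.3, -346.0, 21.2]
eef_rot: [-3.14, 0.002, 0.295]
wrist_force: [0.9, -0.7, -0.5]
finger_gap: 65.8
finger_force: 0.0
```

Emit:
jog_arm([
  [0, 0, -0.08, 0, 0, 0, 0.3],
  [0, 0, -0.155, 0, 0, 0, 0.3],
  [0, 0, -0.155, 0, 0, 0, 0.3],
])

```text
clock: 9.43
eef_pos: [530.3, -345.8, 3.6]
eef_rot: [-3.141, 0.001, 0.295]
wrist_force: [-0.8, -0.2, -0.6]
finger_gap: 65.6
finger_force: 0.0
```

Emit:
jog_arm([
  [0, 0, 0, 0, 0, 0, 1],
  [0, 0, 0, 0, 0, 0, 1],
  [0, 0, 0, 0, 0, 0, 1],
  [0, 0, 0, 0, 0, 0, 1],
  [0, 0, 0, 0, 0, 0, 1],
  [0, 0, 0, 0, 0, 0, 1],
], grip_force=20)

```text
clock: 9.93
eef_pos: [530.8, -346.1, 5.3]
eef_rot: [3.141, -0.0, 0.295]
wrist_force: [-0.9, 1.0, 3.8]
finger_gap: 39.4
finger_force: 20.0
```

Emit:
jog_arm([
  [0, 0, 0.1, 0, 0, 0, 1],
  [0, 0, 0.25, 0, 0, 0, 1],
  [0, 0, 0.4, 0, 0, 0, 1],
  [0, 0, 0.4, 0, 0, 0, 1],
])

```text
clock: 10.27
eef_pos: [532.0, -347.1, 57.0]
eef_rot: [3.137, -0.003, 0.295]
wrist_force: [0.5, -0.7, -0.9]
finger_gap: 39.0
finger_force: 20.0
```

Run:
```python
from seg import *
c=snap("wrist");s=manip.read_state();print(s["eef_pos"],s["finger_gap"],s["wrist_force"])
SEG["dish"]=((0,110,20),(14,255,145),60,(543,-239,10))
h,e,r=find(c,"dish");print("dish",e,r[:2],plane(c,*r[0],10),plane(c,*e[0],10))
S=snap("scene");D=snap("side");im=[]
for k in(S,D):
    u,v=map(int,proj(k,(530,-346,60)));im.append(cv2.resize(k["frame"][v-45:v+45,u-60:u+60],(400,300)))
cv2.imwrite("pics/sp2.png",np.hstack(im)[:,:,::-1])
```

```text
[ 531.4099499  -346.64273499   54.93549768] 39.3659032831229 [-0.58259425 -0.30095976 -1.43700071]
dish ((119.04967498779297, 163.86227416992188), (100.43716430664062, 110.64904022216797), 118.50920867919922) ((119.0, 164.0), (102.0, 108.0)) [ 543.35503697 -238.20521348   10.        ] [ 543.45401655 -238.2192786    10.        ]
```

View pics/sp2.png

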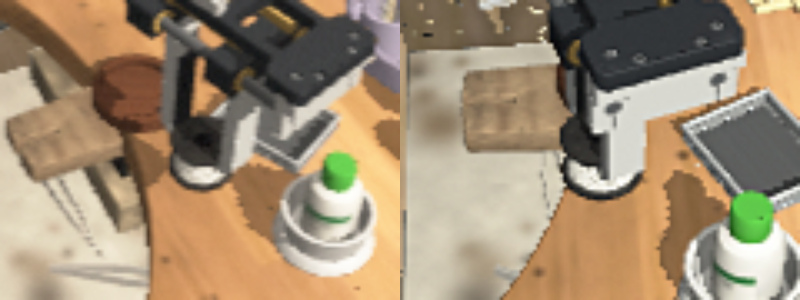

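The spool hangs level in the grip. Carrying it to the dish at (543.3,-238.7).

Emit:
jog_arm([
  [0.03, 0.3, 0, 0, 0, 0, 1],
  [0.06, 0.6, 0, 0, 0, 0, 1],
  [0.1, 0.9, 0, 0, 0, 0, 1],
  [0.1, 0.9, 0, 0, 0, 0, 1],
  [0.1, 0.9, -0.1, 0, 0, 0, 1],
  [0.1, 0.9, -0.2, 0, 0, 0, 1],
  [0.1, 0.9, -0.2, 0, 0, 0, 1],
  [0.1, 0.9, -0.2, 0, 0, 0, 1],
])

```text
clock: 11.08
eef_pos: [541.6, -238.7, 26.9]
eef_rot: [-3.14, 0.002, 0.293]
wrist_force: [-0.1, -0.7, -1.3]
finger_gap: 39.4
finger_force: 20.0
```

Run:
```python
from seg import *
c=snap("wrist");s=manip.read_state();print(s["eef_pos"],s["finger_gap"],s["wrist_force"],s["clock"])
```

```text
[ 542.02786356 -238.81750626   27.82742868] 38.892879809459245 [ 0.35199747 -0.11174964 -0.62347548] 11.1333
```

Emit:
jog_arm([
  [0.01, 0, -0.05, 0, 0, 0, 1],
  [0.01, 0, -0.09, 0, 0, 0, 1],
  [0.01, 0, -0.12, 0, 0, 0, 1],
  [0.01, 0, -0.13, 0, 0, 0, 1],
  [0.01, 0, -0.13, 0, 0, 0, 1],
])

```text
clock: 11.55
eef_pos: [543.6, -238.0, 12.8]
eef_rot: [-3.141, 0.0, 0.295]
wrist_force: [0.0, -0.8, -0.4]
finger_gap: 38.9
finger_force: 20.0
```

Emit:
jog_arm([
  [0, 0, -0.01, 0, 0, 0, 1],
  [0, 0, -0.015, 0, 0, 0, 1],
  [0, 0, -0.015, 0, 0, 0, 0.4],
  [0, 0, -0.015, 0, 0, 0, 0.4],
  [0, 0, -0.015, 0, 0, 0, 0.4],
  [0, 0, -0.015, 0, 0, 0, 0.4],
])

```text
clock: 12.05
eef_pos: [543.9, -238.0, 11.4]
eef_rot: [3.141, -0.0, 0.295]
wrist_force: [0.0, 0.6, -0.2]
finger_gap: 55.8
finger_force: 0.0
```

Emit:
jog_arm([
  [0, 0, 0.1, 0, 0, 0, 0.3],
  [0, 0, 0.3, 0, 0, 0, 0.3],
  [0, 0, 0.6, 0, 0, 0, 0.1],
  [0, 0, 0.9, 0, 0, 0, 0],
  [0, 0, 1, 0, 0, 0, 0],
  [0, 0, 1, 0, 0, 0, 0],
])

```text
clock: 12.55
eef_pos: [545.2, -238.7, 135.9]
eef_rot: [3.137, -0.005, 0.295]
wrist_force: [0.5, 0.1, -1.1]
finger_gap: 89.0
finger_force: 0.0
```

Run:
```python
from seg import *
c=snap("wrist","w6.png");s=manip.read_state();print(s["eef_pos"],s["finger_gap"],s["wrist_force"],s["clock"])
SEG["spool"]=((0,0,0),(180,95,85),40,(543,-238,33))
h,e,r=find(c,"spool");print("spool",e,r[:2],plane(c,*e[0],33))
```

```text
[ 544.30488826 -238.25728717  133.09567545] 92.0490864065661 [ 0.37374241  0.23166095 -0.38343754] 12.6
spool ((271.8831481933594, 207.38125610351562), (50.216468811035156, 53.003684997558594), 178.9424285888672) ((272.0, 207.0), (52.0, 50.0)) [ 544.64498964 -238.78079625   33.        ]
```

View pics/w6.png

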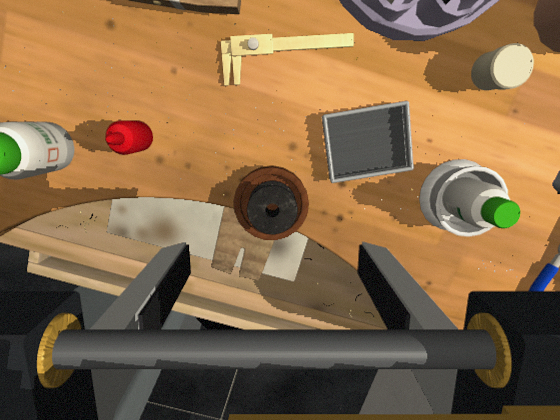

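The spool sits concentrically in the dish, with pan, flux and glue undisturbed. Before going to the back I'll locate the lamp and pole numerically.

Run:
```python
from seg import *
S=snap("scene");D=snap("side")
print("lamp z380", [plane(S,u,v,380).round() for u,v in((305,40),(424,30),(365,8),(365,65))])
print("pole base",plane(S,200,133,0),plane(D,246,110,0),"white",plane(S,234,120,0),plane(D,289,105,0))
print([plane(S,175,20,z).round() for z in (0,200,300,400)])
for n in("pickle","blue","char","glue"):
    P=[];
    for k in(S,D):
        h,e,r=find(k,n) if n!="char" else find(k,n); P.append(r[0])
    print(n,tri(S,P[0],D,P[1]))
```

```text
lamp z380 [array([674., -10., 380.]), array([964., -69., 380.]), array([929., 125., 380.]), array([ 721., -177.,  380.])]
pole base [486.56247017 313.31919377   0.        ] [485.84347087 312.04854764   0.        ] white [617.01189856 343.67689998   0.        ] [607.47570598 331.3245067    0.        ]
[array([ 701., 1394.,    0.]), array([565., 784., 200.]), array([497., 479., 300.]), array([428., 174., 400.])]Traceback (most recent call last):
  File "<stdin>", line 9, in <module>
  File "seg.py", line 13, in find
    lo,hi,r,X0=SEG[n]; h=big(cv2.inRange(hsv(c),lo,hi),proj(c,X or X0),r)
                         ~~~^^^^^^^^^^^^^^^^^^^^^^^^^^^^^^^^^^^^^^^^^^^^^
  File "seg.py", line 8, in big
    return cv2.convexHull(max(cs,key=cv2.contourArea))
                          ~~~^^^^^^^^^^^^^^^^^^^^^^^^
ValueError: max() iterable argument is empty
```

Emit:
jog_arm([
  [0, 0, 0.3, 0, 0, 0.08, 0],
  [-0.05, 0.2, 0.5, 0, 0, 0.16, 0],
  [-0.1, 0.5, 0.6, 0, 0, 0.24, 0],
  [-0.18, 0.8, 0.68, 0, 0, 0.32, 0],
  [-0.18, 0.99, 0.68, 0, 0, 0.4, 0],
  [-0.18, 0.99, 0.68, 0, 0, 0.48, 0],
  [-0.18, 0.99, 0.68, 0, 0, 0.55, 0],
  [-0.18, 0.99, 0.68, 0, 0, 0.55, 0],
])

```text
clock: 13.37
eef_pos: [521.8, -118.7, 211.5]
eef_rot: [-3.139, 0.0, 1.165]
wrist_force: [-0.2, -0.1, 0.0]
finger_gap: 94.2
finger_force: 0.0
```

Emit:
jog_arm([
  [-0.05, 0.2, 0, 0, 0, 0.08, 0],
  [-0.1, 0.4, 0, 0, 0, 0.16, 0],
  [-0.15, 0.6, 0, 0, 0, 0.24, 0],
  [-0.18, 0.8, 0, 0, 0, 0.32, 0],
  [-0.18, 0.99, 0, 0, 0, 0.4, 0],
  [-0.18, 0.99, 0, 0, 0, 0.48, 0],
  [-0.18, 0.99, 0, 0, 0, 0.55, 0],
  [-0.18, 0.99, 0, 0, 0, 0.55, 0],
])

```text
clock: 14.03
eef_pos: [500.3, -0.3, 211.9]
eef_rot: [-3.14, -0.001, 2.025]
wrist_force: [0.1, -0.1, -1.3]
finger_gap: 93.9
finger_force: 0.0
```

Run:
```python
from seg import *
s=manip.read_state();c=snap("wrist");pickle.dump(c,open("w7.pkl","wb"));print(s["eef_pos"],s["eef_rot"],s["joints"],s["clock"],c["o"])
for n in("pickle","blue","char","glue"):
    try: h,e,r=find(c,n)
    except Exception as x: print(n,proj(c,SEG[n][3]),"none");continue
    print(n,np.round(proj(c,SEG[n][3])),np.round(e[0],1),np.round(e[1],1),r,cv2.boundingRect(h))
    print("   ",plane(c,*r[0],dict(pickle=72,blue=15,char=20,glue=30)[n]))
```

```text
[ 5.00290318e+02 -2.81037198e-01  2.11862891e+02] [-3.13986816e+00 -9.55346145e-04  2.02456605e+00] [-7.37604422e-02  1.74602907e-01  1.63020664e+00 -4.38148602e-05
  1.33875408e+00 -5.27520869e-01] 14.0333 [468.5019427   64.02367867 403.92331877]
pickle [290. 238.] [289.3 243.2] [31.4 33.9] ((289.5, 243.0), (32.0, 29.0), 90.0) (275, 227, 30, 33)
    [533.73261148 -35.62840623  72.        ]
blue [295.  31.] [293.2  38.6] [72.  83.5] ((293.0, 40.0), (80.0, 72.0), 90.0) (257, 0, 73, 81)
    [452.93869968 138.70287991  15.        ]
char [248. 129.] [246.8 133.7] [46.8 59.9] ((247.43997192382812, 133.91998291015625), (37.335235595703125, 49.214637756347656), 8.130102157592773) (227, 108, 42, 53)
    [450.99898894  36.77471989  20.        ]
glue [286. 293.] [290.3 303.3] [ 5.5 11.5] ((290.5, 303.5), (4.242640495300293, 11.31370735168457), 45.0) (286, 299, 9, 9)
    [ 575.76773836 -113.14315009   30.        ]
```

Emit:
jog_arm([
  [0.15, -0.15, 0, 0, 0, 0, 0.3],
  [0.28, -0.29, 0, 0, 0, 0, 0.3],
  [0.28, -0.29, 0, 0, 0, 0, 0.3],
])

```text
clock: 14.33
eef_pos: [535.5, -37.7, 211.9]
eef_rot: [-3.141, -0.0, 2.013]
wrist_force: [-0.6, 0.0, -1.0]
finger_gap: 77.6
finger_force: 0.0
```

Run:
```python
from seg import *
c1=pickle.load(open("w7.pkl","rb"))
s=manip.read_state();c=snap("wrist");print(s["eef_pos"],s["eef_rot"],s["clock"])
for n in("pickle","char"):
    P=[find(k,n,X)[2] for k in(c1,c) for X in [dict(pickle=(533,-35,72),char=(450,37,20))[n]]]
    print(n,P[1],tri(c1,P[0][0],c,P[1][0]),plane(c,*P[1][0],72 if n=="pickle" else 22))
    if n=="char": print([plane(c,*q,22)[:2].round(1).tolist() for q in cv2.boxPoints(P[1])])
S=snap("scene");D=snap("side")
P=[find(k,"pickle",(533,-35,70))[2][0] for k in(S,D)];print(tri(S,P[0],D,P[1]))
for k in(c1,c):
    p=proj(k,(573,-110,45));h=hsv(k);m=cv2.inRange(h,(168,120,40),(180,255,255))|cv2.inRange(h,(0,190,60),(4,255,255));v,u=np.where(m>0);ok=np.hypot(u-p[0],v-p[1])<60;print("glue",p,u[ok].min(initial=999),u[ok].max(initial=0),v[ok].min(initial=999),v[ok].max(initial=0))
```

```text
[535.5416841  -37.70930581 211.94180267] [-3.14057311e+00 -2.22256218e-04  2.01344699e+00] 14.3333
pickle ((273.5, 193.5), (33.0, 31.0), 90.0) (array([533.90062877, -36.01036225,  70.89483901]), np.float64(0.14011357828434387)) [533.75287156 -35.85070862  72.        ]
char ((230.84146118164062, 85.42683410644531), (39.31362533569336, 53.00714111328125), 6.34019136428833) (array([450.74811159,  36.29122722,  11.11487556]), np.float64(0.424826100232902)) [452.38333675  36.17549318  22.        ]
[[441.1, 5.0], [427.0, 53.5], [463.3, 66.3], [478.8, 18.2]]
(array([533.03646206, -30.72968804,  68.17836066]), np.float64(1.0287142525534054))
glue (np.float64(290.1318907429528), np.float64(306.97892973707974)) 273 295 276 311
glue (np.float64(277.0381461865275), np.float64(265.29743880834934)) 260 283 237 268
```

Pickle is at (533.8,-36.0) with the cap height consistent. Charcoal is at (451.5,36.3) with its x axis at about 19°. Descending on the pickle bottle.

Emit:
jog_arm([
  [-0.015, 0.015, -0.3, 0, 0, 0, 0.3],
  [-0.015, 0.015, -0.6, 0, 0, 0, 0.3],
  [-0.015, 0.015, -0.8, 0, 0, 0, 0.3],
  [-0.015, 0.015, -0.9, 0, 0, 0, 0.3],
  [-0.015, 0.015, -0.9, 0, 0, 0, 0.3],
  [-0.015, 0.015, -0.9, 0, 0, 0, 0.3],
])

```text
clock: 14.98
eef_pos: [532.1, -33.1, 105.2]
eef_rot: [-3.141, -0.0, 2.021]
wrist_force: [-0.5, 0.4, -0.0]
finger_gap: 65.7
finger_force: 0.0
```

Run:
```python
from seg import *
s=manip.read_state();c=snap("wrist");print(s["eef_pos"],s["eef_rot"],s["finger_gap"])
h,e,r=find(c,"pickle",(533.8,-36,72));print(e,plane(c,*e[0],74))
```

```text
[532.08949633 -33.06881046 105.15489226] [-3.14111897e+00 -3.64789950e-04  2.02126124e+00] 65.72844319227644
((275.01629638671875, 235.03582763671875), (47.08753967285156, 47.7408332824707), 179.90847778320312) [533.31871651 -35.01696864  74.        ]
```

Emit:
jog_arm([
  [0.012, -0.02, -0.2, 0, 0, 0, 0.3],
  [0.012, -0.02, -0.4, 0, 0, 0, 0.3],
  [0.012, -0.02, -0.6, 0, 0, 0, 0.3],
  [0.012, -0.02, -0.725, 0, 0, 0, 0.3],
  [0.012, -0.02, -0.725, 0, 0, 0, 0.3],
])

```text
clock: 15.45
eef_pos: [532.9, -35.6, 16.5]
eef_rot: [-3.139, -0.001, 2.022]
wrist_force: [-0.5, 0.5, -0.6]
finger_gap: 66.0
finger_force: 0.0
```

Emit:
jog_arm([
  [0, 0, 0, 0, 0, 0, 1],
  [0, 0, 0, 0, 0, 0, 1],
  [0, 0, 0, 0, 0, 0, 1],
  [0, 0, 0, 0, 0, 0, 1],
  [0, 0, 0, 0, 0, 0, 1],
  [0, 0, 0, 0, 0, 0, 1],
], grip_force=18)

```text
clock: 15.95
eef_pos: [534.6, -35.9, 19.3]
eef_rot: [3.14, 0.001, 2.023]
wrist_force: [-1.6, 0.9, 8.4]
finger_gap: 42.4
finger_force: 18.0
```

Emit:
jog_arm([
  [0, 0, 0.15, 0, 0, 0, 1],
  [0, 0, 0.35, 0, 0, 0, 1],
  [0, 0, 0.6, 0, 0, 0, 1],
  [-0.15, 0.2, 0.6, 0, 0, 0, 1],
  [-0.3, 0.45, 0.6, 0, 0, 0, 1],
  [-0.5, 0.7, 0.6, 0, 0, 0, 1],
  [-0.68, 0.95, 0.6, 0, 0, 0, 1],
  [-0.68, 0.95, 0.6, 0, 0, 0, 1],
])

```text
clock: 16.62
eef_pos: [449.2, 81.6, 90.2]
eef_rot: [-3.141, -0.001, 2.026]
wrist_force: [-0.5, -0.7, -1.5]
finger_gap: 42.5
finger_force: 18.0
```

```bash
cat > bl.py <<'E'
from seg import *
s=manip.read_state();c=snap("wrist");print(s["eef_pos"],s["eef_rot"],s["finger_gap"],s["wrist_force"],s["clock"])
SEG["blue"]=(B[0],B[1],90,(451,142,15))
h,e,r=find(c,"blue");print(proj(c,(451,142,15)),e,r,cv2.boundingRect(h),plane(c,*r[0],3),plane(c,*r[0],20))
pickle.dump(c,open("w8.pkl","wb"))
E
python3 bl.py
```

```text
[449.19813556  81.55702941  90.22002902] [-3.14104329e+00 -9.35480181e-04  2.02553935e+00] 42.45979065184273 [-0.4760611  -0.65074706 -1.48951524] 16.6167
(np.float64(313.17492437298995), np.float64(143.02997299811474)) ((314.18670654296875, 146.31954956054688), (99.61237335205078, 100.75614166259766), 126.92708587646484) ((314.0, 146.5), (99.0, 100.0), 90.0) (264, 97, 101, 100) [454.29319919 139.79755636   3.        ] [452.03176169 140.1590008   20.        ]
```

Emit:
jog_arm([
  [0.015, 0.2, 0, 0, 0, 0, 1],
  [0.03, 0.4, 0, 0, 0, 0, 1],
  [0.033, 0.485, 0, 0, 0, 0, 1],
  [0.033, 0.485, 0, 0, 0, 0, 1],
])

```text
clock: 17.0
eef_pos: [456.6, 137.3, 90.1]
eef_rot: [3.141, 0.0, 2.024]
wrist_force: [-0.2, 0.2, -2.0]
finger_gap: 42.3
finger_force: 18.0
```

```bash
cp w8.pkl w8a.pkl; python3 bl.py
python3 - <<'E'
from seg import *
a,b=[pickle.load(open(f,"rb")) for f in("w8a.pkl","w8.pkl")]
SEG["blue"]=(B[0],B[1],90,(451,142,15))
P=[find(k,"blue") for k in(a,b)]
print(tri(a,P[0][2][0],b,P[1][2][0]))
def g(X): return proj(b,X)
for yy in(138,140,142): print(yy,g((453,yy,3)),g((453,yy,30)))
m=cv2.inRange(hsv(b),*B); 
for v in range(150,330,12):
    u=np.where(m[v])[0]; print(v,(u.min(),u.max(),len(u)) if len(u) else None)
E
```

```text
[456.64028695 137.31284674  90.05373979] [3.14119923e+00 3.72133721e-05 2.02422257e+00] 42.25780002871095 [-0.17960991  0.18885446 -1.99178775] 17.0
(np.float64(270.4100553750609), np.float64(205.51820237727114)) ((270.9681701660156, 208.7696533203125), (94.12699890136719, 98.48492431640625), 0.5329110622406006) ((269.9769592285156, 198.04129028320312), (76.31517791748047, 93.13127136230469), 85.48600769042969) (225, 160, 93, 80) [449.23915325 144.64221078   3.        ] [447.72740536 148.11354085  20.        ]
(array([453.79709309, 140.11146266, -15.3797719 ]), np.float64(5.99483461405236))
138 (np.float64(270.5987450613533), np.float64(207.40032207758364)) (np.float64(270.3309895683829), np.float64(216.45448986719822))
140 (np.float64(271.69653113080903), np.float64(205.20204447750925)) (np.float64(271.53821925258944), np.float64(214.05177879630938))
142 (np.float64(272.79777233453666), np.float64(202.99684809381526)) (np.float64(272.7496295905835), np.float64(211.6407471023691))
150 None
162 (np.int64(258), np.int64(284), 27)
174 (np.int64(238), np.int64(304), 67)
186 (np.int64(230), np.int64(313), 84)
198 (np.int64(226), np.int64(316), 91)
210 (np.int64(225), np.int64(317), 51)
222 (np.int64(226), np.int64(316), 27)
234 (np.int64(230), np.int64(311), 10)
246 None
258 None
270 None
282 None
294 None
306 None
318 None
```

Blue stand centre is about (453.3,139.3). Lowering pickle in.

Emit:
jog_arm([
  [-0.027, 0.017, 0, 0, 0, 0, 1],
  [-0.027, 0.017, -0.12, 0, 0, 0, 1],
  [-0.027, 0.017, -0.24, 0, 0, 0, 1],
  [-0.027, 0.017, -0.34, 0, 0, 0, 1],
  [-0.027, 0.017, -0.42, 0, 0, 0, 1],
  [-0.027, 0.017, -0.48, 0, 0, 0, 1],
  [-0.027, 0.017, -0.48, 0, 0, 0, 1],
])

```text
clock: 17.63
eef_pos: [452.3, 137.8, 31.2]
eef_rot: [-3.14, -0.0, 2.022]
wrist_force: [-0.0, -0.9, -1.3]
finger_gap: 42.4
finger_force: 18.0
```

Run:
```python
from seg import *
s=manip.read_state();c=snap("wrist");print(s["eef_pos"],s["wrist_force"],s["finger_gap"])
S=snap("scene");D=snap("side")
P=[find(k,"pickle",(453,140,80))[2][0] for k in(S,D)];print(tri(S,P[0],D,P[1]))
h,e,r=find(c,"pickle",(453,140,85));print(e,plane(c,*e[0],85))
```

```text
[452.34977536 137.76537329  31.20796408] [-0.01772405 -0.89397432 -1.30450944] 42.43374131717167
(array([452.55238151, 135.1334979 ,  86.67502325]), np.float64(2.780542209343553))
((278.0, 290.0), (47.59578323364258, 47.59578323364258), 0.0) [452.72507091 139.88212848  85.        ]
```

Emit:
jog_arm([
  [0.005, 0.01, -0.015, 0, 0, 0, 1],
  [0.005, 0.01, -0.025, 0, 0, 0, 1],
  [0.005, 0.01, -0.025, 0, 0, 0, 1],
])

```text
clock: 18.03
eef_pos: [453.6, 139.7, 29.4]
eef_rot: [3.141, 0.0, 2.023]
wrist_force: [0.1, -0.0, -1.5]
finger_gap: 42.3
finger_force: 18.0
```

Emit:
jog_arm([
  [0, 0, 0, 0, 0, 0, 0.3],
  [0, 0, 0, 0, 0, 0, 0.3],
  [0, 0, 0, 0, 0, 0, 0.3],
  [0, 0, 0, 0, 0, 0, 0.3],
  [0, 0, 0, 0, 0, 0, 0.3],
])

```text
clock: 18.45
eef_pos: [453.6, 139.6, 29.4]
eef_rot: [3.142, 0.0, 2.023]
wrist_force: [0.0, 0.3, -0.3]
finger_gap: 65.4
finger_force: 0.0
```

Emit:
jog_arm([
  [0, 0, 0.1, 0, 0, 0, 0.3],
  [0, 0, 0.3, 0, 0, 0, 0.3],
  [0, 0, 0.6, 0, 0, 0, 0.3],
  [0, 0, 0.9, 0, 0, 0, 0.3],
  [0, 0, 1, 0, 0, 0, 0.3],
  [0, 0, 1, 0, 0, 0, 0.3],
])

```text
clock: 18.95
eef_pos: [455.0, 139.9, 152.6]
eef_rot: [3.136, 0.001, 2.023]
wrist_force: [0.1, -0.2, 0.2]
finger_gap: 66.0
finger_force: 0.0
```

Run:
```python
from seg import *
s=manip.read_state();c=snap("wrist");print(s["eef_pos"],s["eef_rot"],s["wrist_force"],s["finger_gap"])
h,e,r=find(c,"pickle",(453,140,85));print(e,plane(c,*e[0],85))
SEG["blue"]=(B[0],B[1],80,(453,139,15))
h,e,r=find(c,"blue");print(e,r,cv2.boundingRect(h),plane(c,*r[0],10))
```

```text
[454.96523587 139.94488873 152.64000704] [3.13593788e+00 1.32225139e-03 2.02269072e+00] [ 0.11473795 -0.22290074  0.24174197] 65.95734155756138
((271.47540283203125, 213.9641876220703), (40.033504486083984, 43.232635498046875), 0.7196189165115356) [452.47320569 140.90085262  85.        ]
((271.11090087890625, 195.2806396484375), (76.85638427734375, 79.80799865722656), 0.5596527457237244) ((271.0, 193.5), (75.0, 74.0), 90.0) (234, 156, 75, 76) [452.22094993 140.46765446  10.        ]
```

Pickle is in, within about 1 mm. Now the charcoal.

Emit:
jog_arm([
  [-0.01, -0.3, 0, 0, 0, -0.079, 0.3],
  [-0.02, -0.6, 0, 0, 0, -0.079, 0.2],
  [-0.03, -0.865, 0, 0, 0, -0.079, 0.2],
  [-0.03, -0.865, 0, 0, 0, -0.079, 0.2],
  [-0.03, -0.865, 0, 0, 0, -0.079, 0.2],
])

```text
clock: 19.42
eef_pos: [449.4, 34.8, 148.0]
eef_rot: [-3.14, -0.001, 1.896]
wrist_force: [0.2, 1.2, 0.7]
finger_gap: 75.1
finger_force: 0.0
```

Run:
```python
from seg import *
s=manip.read_state();c=snap("wrist");print(s["eef_pos"],s["eef_rot"],s["wrist_force"],s["finger_gap"])
h,e,r=find(c,"char",(451.5,36.3,22));print(r,cv2.boundingRect(h),plane(c,*r[0],22));b=cv2.boxPoints(r);print([plane(c,*q,24)[:2].round(1).tolist() for q in b])
```

```text
[449.38592277  34.77131892 148.04263259] [-3.13964983e+00 -7.39798823e-04  1.89589235e+00] [0.18824819 1.15559051 0.67050159] 75.08232330621944
((276.1368103027344, 195.52841186523438), (41.586997985839844, 56.78225326538086), 1.432096242904663) (255, 167, 43, 58) [449.74268933  38.59914065  22.        ]
[[439.4, 8.2], [424.7, 57.9], [459.4, 68.6], [475.6, 19.3]]
```

Emit:
jog_arm([
  [0.008, 0.022, -0.3, 0, 0, -0.01, 0.2],
  [0.008, 0.022, -0.6, 0, 0, -0.01, 0.2],
  [0.008, 0.022, -0.8, 0, 0, -0.01, 0.2],
  [0.008, 0.022, -0.95, 0, 0, -0.01, 0.2],
  [0.008, 0.022, -1, 0, 0, -0.01, 0.2],
  [0.008, 0.022, -1, 0, 0, -0.01, 0.2],
])

```text
clock: 19.97
eef_pos: [449.9, 39.3, 27.9]
eef_rot: [-3.138, -0.001, 1.884]
wrist_force: [-0.2, -0.9, 0.9]
finger_gap: 75.2
finger_force: 0.0
```

Emit:
jog_arm([
  [0, 0, -0.1, 0, 0, 0, 0.2],
  [0, 0, -0.18, 0, 0, 0, 0.2],
  [0, 0, -0.225, 0, 0, 0, 0.2],
  [0, 0, -0.225, 0, 0, 0, 0.2],
])

```text
clock: 20.3
eef_pos: [450.6, 38.7, 1.9]
eef_rot: [-3.141, -0.0, 1.883]
wrist_force: [0.3, -0.4, 0.3]
finger_gap: 75.1
finger_force: 0.0
```

Run:
```python
from seg import *
s=manip.read_state();print(s["eef_pos"],s["eef_rot"],s["wrist_force"],s["finger_gap"])
c=snap("wrist");h,e,r=find(c,"char",(450.3,37.7,22));print(r,plane(c,*r[0],22))
```

```text
[450.59739242  38.6623105    1.85695993] [-3.14063595e+00 -3.29179152e-04  1.88312990e+00] [ 0.30657415 -0.36962901  0.33706941] 75.0904835872004
((272.5, 263.0), (88.0, 73.0), 90.0) [449.64662964  38.03204481  22.        ]
```

Emit:
jog_arm([
  [0, 0, -0.01, 0, 0, 0, 0.5],
  [0, 0, -0.01, 0, 0, 0, 1],
  [0, 0, -0.01, 0, 0, 0, 1],
  [0, 0, -0.01, 0, 0, 0, 1],
  [0, 0, -0.01, 0, 0, 0, 1],
  [0, 0, -0.01, 0, 0, 0, 1],
  [0, 0, -0.01, 0, 0, 0, 1],
  [0, 0, -0.01, 0, 0, 0, 1],
], grip_force=25)

```text
clock: 21.02
eef_pos: [451.0, 38.5, 1.3]
eef_rot: [3.141, 0.0, 1.883]
wrist_force: [-0.9, 0.2, 3.2]
finger_gap: 37.5
finger_force: 25.0
```

Emit:
jog_arm([
  [0, 0, 0.05, 0, 0, 0, 1],
  [0, 0, 0.15, 0, 0, 0, 1],
  [0, 0, 0.25, 0, 0, 0, 1],
  [0, 0, 0.25, 0, 0, 0, 1],
])

```text
clock: 21.35
eef_pos: [452.0, 38.5, 33.1]
eef_rot: [3.139, 0.001, 1.883]
wrist_force: [-0.3, 0.1, -0.3]
finger_gap: 37.4
finger_force: 25.0
```

Run:
```python
from seg import *
s=manip.read_state();c=snap("wrist");print(s["eef_pos"],s["eef_rot"],s["wrist_force"],s["finger_gap"])
S=snap("scene");D=snap("side")
for k in(S,D):
    for z in(12,42):
        u,v=map(int,proj(k,(450,38,z)));print(z,k["frame"][v-1:v+2,u-1:u+2].mean((0,1)).round())
```

```text
[451.97953065  38.48713669  33.12417885] [3.13877029e+00 8.66135561e-04 1.88289202e+00] [-0.32244475  0.14661095 -0.33485074] 37.362043210123815
12 [35. 32. 30.]
42 [19. 17. 16.]
12 [59. 49. 40.]
42 [18. 19. 20.]
```

Emit:
jog_arm([
  [0, 0, 0.3, 0, 0, 0, 1],
  [0, 0, 0.6, 0, 0, 0, 1],
  [0.05, -0.1, 0.8, 0, 0, 0.03, 1],
  [0.15, -0.3, 0.8, 0, 0, 0.06, 1],
  [0.3, -0.6, 0.8, 0, 0, 0.09, 1],
  [0.49, -1, 0.8, 0, 0, 0.09, 1],
  [0.49, -1, 0.8, 0, 0, 0.09, 1],
])

```text
clock: 22.08
eef_pos: [510.9, -85.5, 126.4]
eef_rot: [-3.141, 0.0, 2.022]
wrist_force: [-0.3, 0.1, -1.0]
finger_gap: 37.1
finger_force: 25.0
```

Run:
```python
from seg import *
S=snap("scene");D=snap("side");s=manip.read_state();print(s["eef_pos"],s["eef_rot"],s["wrist_force"],s["finger_gap"])
for p,q in(((390,165),(409,178)),((406,170),(426,192))): print(tri(S,p,D,q))
print("caddy left edge z60",plane(S,356,215,50),plane(D,367,245,50),"jar",plane(S,430,232,90),plane(D,431,278,90))
```

```text
[509.73256007 -83.16729411 125.9225603 ] [-3.14021016e+00 -1.06110977e-03  2.02128719e+00] [-0.10797968  0.59104875 -1.12666547] 37.34257902125842
(array([ 759.02865755, -274.3160418 ,  183.66835537]), np.float64(0.6438753011319902))
(array([ 780.87404932, -303.82581448,  179.46429106]), np.float64(5.3748470461249935))
caddy left edge z60 [ 695.88032581 -268.75893825   50.        ] [ 698.77221908 -292.79009033   50.        ] jar [ 783.51941822 -414.74569964   90.        ] [ 772.37792725 -414.01298115   90.        ]
```

Emit:
jog_arm([
  [0.15, -0.3, 0, 0, 0, 0, 1],
  [0.3, -0.6, 0, 0, 0, 0, 1],
  [0.45, -0.9, 0, 0, 0, 0, 1],
  [0.45, -0.9, 0, 0, 0, 0, 1],
])

```text
clock: 22.52
eef_pos: [564.8, -193.1, 125.9]
eef_rot: [-3.141, -0.0, 2.022]
wrist_force: [-1.5, 0.7, -1.2]
finger_gap: 37.3
finger_force: 25.0
```

Emit:
jog_arm([
  [0.15, -0.3, 0, 0, 0, 0, 1],
  [0.3, -0.6, 0, 0, 0, 0, 1],
  [0.45, -0.91, -0.2, 0, 0, 0, 1],
  [0.45, -0.91, -0.5, 0, 0, 0, 1],
  [0.45, -0.91, -0.5, 0, 0, 0, 1],
  [0.45, -0.91, -0.5, 0, 0, 0, 1],
])

```text
clock: 23.02
eef_pos: [616.5, -296.8, 64.8]
eef_rot: [-3.138, -0.005, 2.025]
wrist_force: [-0.5, 0.0, 0.3]
finger_gap: 37.3
finger_force: 25.0
```

Run:
```python
from seg import *
s=manip.read_state();c=snap("wrist");print(s["eef_pos"],s["eef_rot"],s["wrist_force"],s["finger_gap"])
p=proj(c,(619.4,-303,8));h=hsv(c)
m=cv2.inRange(h,(0,0,30),(180,60,255))
print(p,[np.round(proj(c,(619.4+a*.899-b*.438,-303+a*.438+b*.899,13))).tolist() for a,b in((28,36),(28,-36),(-28,-36),(-28,36))])
for v in range(int(p[1])-70,int(p[1])+40,10):
    u=np.where(m[v])[0];u=u[abs(u-p[0])<75];print(v,(u.min(),u.max(),len(u)) if len(u) else None)
```

```text
[ 616.51569221 -296.77580898   64.83301877] [-3.13848908 -0.00483439  2.02457545] [-0.47499921  0.04983365  0.27293764] 37.32876614881641
(np.float64(274.54107266472005), np.float64(230.15959289413178)) [[316.0, 182.0], [313.0, 279.0], [236.0, 279.0], [234.0, 182.0]]
160 None
170 None
180 (np.int64(234), np.int64(313), 80)
190 (np.int64(231), np.int64(315), 85)
200 (np.int64(231), np.int64(315), 85)
210 (np.int64(232), np.int64(315), 18)
220 (np.int64(232), np.int64(315), 10)
230 (np.int64(232), np.int64(314), 11)
240 (np.int64(233), np.int64(314), 11)
250 (np.int64(212), np.int64(335), 48)
260 (np.int64(207), np.int64(340), 56)
```

Emit:
jog_arm([
  [0.01, -0.035, -0.1, 0, 0, 0, 1],
  [0.01, -0.035, -0.25, 0, 0, 0, 1],
  [0.01, -0.035, -0.37, 0, 0, 0, 1],
  [0.01, -0.035, -0.37, 0, 0, 0, 1],
  [0.01, -0.035, -0.37, 0, 0, 0, 1],
])

```text
clock: 23.48
eef_pos: [618.9, -302.5, 22.9]
eef_rot: [-3.141, -0.0, 2.025]
wrist_force: [0.5, -0.8, -0.4]
finger_gap: 37.6
finger_force: 25.0
```

Run:
```python
from seg import *
c=snap("wrist");s=manip.read_state();print(s["eef_pos"],s["eef_rot"],s["wrist_force"],s["finger_gap"])
```

```text
[ 619.33580141 -302.82305836   23.75779043] [3.14098518e+00 8.23130698e-04 2.02456591e+00] [-0.78018429 -0.33634819 -0.77090403] 37.30851788846111
```

On target. Lowering slowly and watching the force.

Emit:
jog_arm([
  [0, 0, -0.05, 0, 0, 0, 1],
  [0, 0, -0.1, 0, 0, 0, 1],
  [0, 0, -0.14, 0, 0, 0, 1],
  [0, 0, -0.155, 0, 0, 0, 1],
  [0, 0, -0.155, 0, 0, 0, 1],
])

```text
clock: 23.95
eef_pos: [618.7, -302.9, 3.7]
eef_rot: [-3.141, -0.001, 2.024]
wrist_force: [0.1, 0.2, 0.2]
finger_gap: 37.0
finger_force: 25.0
```

Emit:
jog_arm([
  [0, 0, -0.01, 0, 0, 0, 1],
  [0, 0, -0.01, 0, 0, 0, 0.35],
  [0, 0, -0.01, 0, 0, 0, 0.35],
  [0, 0, -0.01, 0, 0, 0, 0.35],
  [0, 0, -0.01, 0, 0, 0, 0.35],
  [0, 0, -0.01, 0, 0, 0, 0.35],
  [0, 0, -0.01, 0, 0, 0, 0.35],
])

```text
clock: 24.53
eef_pos: [618.9, -302.9, 2.9]
eef_rot: [3.142, -0.0, 2.024]
wrist_force: [0.1, -0.6, 0.2]
finger_gap: 61.2
finger_force: 0.0
```

Emit:
jog_arm([
  [0, 0, 0.1, 0, 0, 0, 0.35],
  [0, 0, 0.3, 0, 0, 0, 0.35],
  [0, 0, 0.6, 0, 0, 0, 0.35],
  [0, 0, 0.9, 0, 0, 0, 0.35],
  [0, 0, 1, 0, 0, 0, 0.35],
  [0, 0, 1, 0, 0, 0, 0.35],
])

```text
clock: 25.03
eef_pos: [620.4, -303.7, 128.2]
eef_rot: [3.137, 0.006, 2.024]
wrist_force: [0.9, 0.1, 0.7]
finger_gap: 60.8
finger_force: 0.0
```

Emit:
jog_arm([
  [-0.2, 0, 0.3, 0, 0, 0, 0],
  [-0.5, 0, 0.6, 0, 0, 0, 0],
  [-0.8, 0, 0.6, 0, 0, 0, 0],
  [-0.8, 0, 0.6, 0, 0, 0, 0],
])

```text
clock: 25.37
eef_pos: [518.5, -302.9, 196.1]
eef_rot: [-3.141, -0.0, 2.023]
wrist_force: [0.3, -1.0, -0.3]
finger_gap: 84.5
finger_force: 0.0
```

Run:
```python
from seg import *
c=snap("wrist");s=manip.read_state();print(s["eef_pos"],s["eef_rot"],s["wrist_force"],s["finger_gap"],s["clock"])
def T(n,X,z):
    try: h,e,r=find(c,n,X);print(n,np.round(r[0],1),np.round(r[1],1),round(r[2],1),plane(c,*r[0],z).round(1))
    except Exception as x: print(n,proj(c,X),x)
SEG["char"]=((0,0,0),(180,255,50),42,None);T("char",(619,-303,26),26)
SEG["panx"]=((0,0,30),(180,60,255),55,None);T("panx",(619,-303,13),13)
SEG["spool"]=((0,0,0),(180,95,85),32,None);T("spool",(543,-238,33),33)
SEG["dish"]=((0,110,20),(14,255,145),50,None);T("dish",(543,-238,12),12)
T("flux",(598.5,-400,70),69)
S=snap("scene");D=snap("side")
for n,X in(("flux",(598.5,-397,69)),("pickle",(453,136,83)),("glue",(567,-104,30))):
    P=[find(k,n,X)[2] for k in(S,D)];print(n,tri(S,P[0][0],D,P[1][0]),P[0][1],P[1][1])
```

```text
[ 520.36290597 -303.05301922  195.57576128] [-3.14139278e+00  4.19085858e-05  2.02258418e+00] [-0.19003906 -0.02927052  0.09696069] 88.34089125145687 25.4167
char [356.3 237.1] [39.7 68. ] 3.5 [ 618.4 -310.9   26. ]
panx [361.5 235. ] [82. 65.] 90.0 [ 627.1 -308.9   13. ]
spool [324.  143.5] [43. 44.] 90.0 [ 541.2 -239.7   33. ]
dish [322.5 140. ] [66. 65.] 90.0 [ 541.4 -237.3   12. ]
flux [304. 318.] [22. 20.] 90.0 [ 597.4 -398.4   69. ]
flux (array([ 598.66624068, -397.78141404,   64.51981948]), np.float64(1.2947080190586755)) (10.0, 9.0) (15.0, 12.0)Traceback (most recent call last):
  File "<stdin>", line 13, in <module>
  File "seg.py", line 13, in find
    lo,hi,r,X0=SEG[n]; h=big(cv2.inRange(hsv(c),lo,hi),proj(c,X or X0),r)
                         ~~~^^^^^^^^^^^^^^^^^^^^^^^^^^^^^^^^^^^^^^^^^^^^^
  File "seg.py", line 8, in big
    return cv2.convexHull(max(cs,key=cv2.contourArea))
                          ~~~^^^^^^^^^^^^^^^^^^^^^^^^
ValueError: max() iterable argument is empty
```

Run:
```python
from seg import *
c=snap("wrist");V=hsv(c)[:,:,2]
p=proj(c,(619,-303,26));print(p,proj(c,(619-.438*26,-303+.899*26,26)),proj(c,(619+.438*26,-303-.899*26,26)),proj(c,(619-.438*35,-303+.899*35,13)),proj(c,(619+.438*35,-303-.899*35,13)))
u0=int(p[0])
for v in range(180,290,5): print(v,V[v,u0-48:u0+49:4].tolist())
S=snap("scene");D=snap("side")
for n,k,X in(("pickle",D,(453,136,83)),("glue",S,(567,-104,25)),("glue",D,(567,-104,25)),("pickle",S,(453,140,83))):
    try: r=find(k,n,X)[2];print(n,proj(k,X),r)
    except Exception: print(n,proj(k,X))
```

```text
(np.float64(356.9945901043194), np.float64(229.7021819654772)) (np.float64(358.43707078970544), np.float64(205.50292577243204)) (np.float64(355.6011192349654), np.float64(253.07924268225085)) (np.float64(356.1286650867214), np.float64(194.2897011040747)) (np.float64(352.55469891781047), np.float64(256.4461670773656))
180 [199, 206, 213, 215, 213, 158, 141, 137, 151, 148, 140, 142, 150, 157, 153, 157, 156, 159, 155, 233, 232, 244, 242, 244, 244]
185 [208, 208, 214, 213, 215, 180, 137, 143, 146, 143, 134, 151, 157, 154, 155, 156, 159, 162, 157, 237, 242, 243, 243, 245, 245]
190 [212, 218, 219, 218, 212, 158, 191, 147, 147, 144, 151, 162, 158, 152, 162, 163, 160, 157, 165, 235, 244, 243, 246, 246, 246]
195 [221, 222, 216, 219, 208, 152, 216, 214, 220, 120, 117, 120, 140, 116, 115, 135, 118, 216, 202, 242, 246, 243, 247, 247, 245]
200 [218, 222, 221, 149, 158, 169, 92, 94, 60, 62, 58, 60, 60, 61, 61, 62, 62, 91, 123, 245, 245, 247, 247, 247, 243]
205 [222, 224, 225, 193, 210, 176, 94, 13, 35, 25, 16, 30, 21, 23, 25, 24, 33, 91, 144, 245, 246, 246, 246, 243, 245]
210 [148, 150, 210, 208, 
[... 1555 characters left out ...]
248, 248, 247, 245, 247, 15, 24, 19, 17, 16, 18, 62, 94, 96, 97, 95]
280 [157, 146, 155, 161, 235, 236, 238, 246, 248, 247, 247, 246, 245, 248, 255, 21, 20, 23, 21, 19, 24, 88, 93, 93, 92]
285 [106, 156, 156, 230, 183, 238, 246, 249, 249, 249, 247, 245, 247, 249, 249, 173, 17, 16, 22, 19, 20, 16, 88, 93, 91]
pickle (np.float64(231.6544800200028), np.float64(115.73871807902218))
glue (np.float64(277.9469636045046), np.float64(196.74312471018496)) ((276.0, 202.5), (5.0, 6.0), 90.0)
glue (np.float64(286.54018881927146), np.float64(194.47385866935906)) ((285.5, 197.0), (20.0, 11.0), 90.0)
pickle (np.float64(204.26480118862315), np.float64(140.69468061170818)) ((203.0, 141.5), (11.0, 10.0), 90.0)
```

```bash
python3 -c "
from cell import manip
print(manip.sign_off())"
```

```text
the job is handed in; nothing more can be done
None
```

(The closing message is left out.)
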